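# Hang the measured bearing ring on the free hook of the ring carousel

## Robot

A 6-joint arm with a two-finger parallel gripper is mounted at the origin on the work surface; the furniture and walls round the work are solid. World frame = base frame: x ahead of the robot, y to its left, z up, the work surface at z = 0. Lengths are in m, angles in rad, forces in N, time in s.
With the tool pointing down it reaches from about 0.375 to 0.9 m from the base axis. Payload 3.1 kg.
Tool frame: the origin (TCP) lies on the mounting face of the last link; the fingertips stand 182 mm ahead of it and the grasp point (between the pads) lies 164 mm ahead of it; y points along the fingers, x is the direction in which the jaws open and shut, and the axes are right-handed (so a half turn about y gives the same grasp; the last joint's range is limited). The gripper opens to 87 mm and grips with 3 to 60 N. Pads are 19 mm wide; open, the fingers measure 117 mm over their backs; the gripper's body (75 mm by 190 mm) begins 51 mm behind the grasp point.
Start: joints at [-1.482, 0.527, 1.433, -0, 1.181, -0.178], TCP at [0.165, -0.603, 0.405] pointing down, gripper open.
Joint ranges: [-3.08, 3.08], [-0.75, 2.2], [0.22, 2.44], [-1.43, 4.57], [0, 2.65], [-2.85, 2.85]. Speed limits (rad/s): [2.79, 2.79, 3.14, 3.14, 3.14, 3.14].

## Interface

Orientations are given as a unit quaternion [w, x, y, z].
In Python, from station import get_state, imaging, job gives the robot as it stands. The module is installed in compiled form; this text tells all that it offers.
- The arm moves only by the tool play_rows, never from a script. Its argument "plan" is a list of rows, each an object of numbers: "tx", "ty", "tz": the shift along the tool's x, y, z in cm; "turn": the turn about the tool's y in degrees; "fingers": the closure, from 0 (fully open) to 1 (shut). A call has 1 to 10 rows; each row is the pose to reach, as a shift and turn from the pose commanded when the call began, along the tool's axes at that moment; what a row does not reach only later rows make up. A row lasts 1/8 s, in which the tool goes at most 62.5 mm and 10.7 degrees, less where a joint would pass 70% of its speed; a pose out of reach is approached as far as the arm can. A call with a gripper value outside its range is refused whole. The fingers move at their own pace and stop on an object; "newtons" is the grip in N (left out, the last holds). Time passes only in rows, so rows that repeat a pose let the fingers close. It gives the time, the measured TCP pose, the force and the opening at its end, in the units of the state.
- get_state(): the state, without advancing time (a new reading comes with each control period).
- imaging.grab_frame(name): name is "side" or "top"; returns (picture, depth): 480x640x3 uint8, red, green, blue; 480x640 float32, m along the optical axis (not along the pixel's ray), 0 where there is no reading.
- imaging.get_calibration(name): a dict with "mtx" (3x3 intrinsics, pixels), "k1" (the pictures are not rectified: a ray, as slopes to the right and down, at radius r is drawn at 1 + k1 r^2 times it, then the intrinsics apply), "world_to_cam" (4x4, takes a point from world to camera coordinates). Camera axes: x right, y up, looking along -z (the intrinsics and any distortion apply to the point x, -y, -z); pixel columns grow to the right and rows downward; lengths in m; the calibration is good to about 2 mm. A picture is of the moment at which its call begins. get_calibration takes no time and is no camera call.
- job.close_job(): hands the job in, once; it reports no verdict.
Trained networks look in the newest picture that a camera, given by its name, has taken for a name from the list of things; names that differ only in an ending like _2 or _b are one class to them, and where a whole thing is asked for, a point or a joint stands for the part that bears it (a point fixed in the world has none). Each returns a list of dicts, best first, with "confidence" (0 to 1); they miss things now and then, are a little off and sometimes report something else, mostly with a low value. They report only what shows in the picture. A call takes as long as a camera call. They do not tell look-alikes from the thing itself.
- imaging.spot_in(query, camera): "rect" ([centre column, centre row, width, height] in pixels, round what is visible of it).
The state is a dict: "time": time; "joints": joint angles; "qd": joint speeds; "joint_efforts": joint torques, N m; "tool_pos": TCP position; "orientation": TCP orientation; "force": force on the tool from outside, world axes, zero at the start; "moment": the same for the moment, N m; "gripper_width": opening from 0.0 (shut) to 1.0 (fully open).
Only numpy, scipy, OpenCV 4.12 (cv2) and the standard library are available. Lean on these libraries where they do the work, as an engineer would, in place of code of your own. Each camera call takes 0.05 s, during which the arm holds its last target.

## Task

The bearing ring standing in the V-block has been measured; hang it back on the ring carousel. First turn the carousel by its knob until the empty hook clicks in at the front, above the index plunger, then slide the ring onto that hook, past the spring keeper until the keeper springs up again in front of it and the ring stops firmly against the shoulder. Go by feel and push no harder than the keeper needs, then let go and leave the other things on the bench as they are.

Things in the scene. Friction and masses are not known exactly. Their poses are not given: they have to be found in the camera images.
- stand: the carousel's grey cast foot, 156 mm across, fixed on the bench. Origin: on the carousel's upright axis, at the bench top. Its own -x axis points to the front, where a small square housing with the index plunger stands on the foot. Two fixed column gauges, up to 350 mm tall, stand between it and the robot, near x 0.30, y -0.20 and x 0.35, y 0.15.
- carousel: all that turns: shaft, hub, five level hooks 72 degrees apart, knob. Origin: on the upright axis at the bench top; its own -x axis points along the empty hook, the other hooks carry rings that stay. Turns without end both ways; a sprung index plunger draws it into five stations (one hook straight to the front) and resists between them, at most 0.3 N m at the knob.
- hook (a point): point on the centre line of the empty hook, 97.5 mm out from the carousel axis, 150 mm up. The hook: a rod, then a shoulder flange 54 mm across, then a round stub 40 mm across and 38 mm long, its last 11 mm tapered to 26 mm. The rod is clamped at a reach that is not measured: shoulder 72 to 100 mm from the axis, nose end 110 to 138 mm. Find it by touch; push under 20 N.
- front_mark (a point): the same point at the front station (fixed to the stand, 97.5 mm in front of the axis, 150 mm up): the empty hook is at the front when hook is here. A ring that is home there has its centre within 16 mm of this point along the hook and hangs about 2.5 mm below it.
- knob_grip (a point): centre of the black round knurled knob on top of the hub, half-way up its grip, 197 mm above the bench. The knob is 38 mm across, its knurled grip 13 mm high, with only a thin stem under it for 13 mm more; it turns the carousel.
- keeper (a joint): sprung steel tongue, 11 mm wide, on top of the empty hook's stub: how far it is pressed down, m (0 up, 6 mm proud of the stub; 0.0075 down). Steep back edge 22 to 24 mm in front of the shoulder, 12 mm ramp towards the nose. A ring pushed on presses it down, taking 4 to 8 N along the hook; when the ring has passed it snaps up, and the shoulder stops the ring hard 2 to 4 mm later.
- ring: the loose ring: plain ground steel bearing ring, 62 mm outside diameter, 45 mm bore, 20 mm wide, about 0.2 kg. Origin: its centre. Its own x axis is the ring's axis, level. It stands upright across the V-block, its centre 60 mm above the bench; take it from above across its outside diameter.
- v_block: small steel V-block, 40 x 48 mm and 34 mm high, loose, 0.6 kg. Origin: centre of its underside; the groove runs along its own x axis, the same way as the axis of the ring in it.
- oil_bottle: small oil bottle with a red nozzle, 46 mm across, 134 mm high; origin at the centre of its underside. Bystander.
- caliper: caliper lying flat, 172 mm long; origin under its middle. Bystander.
- plug_gauge_2: double-ended plug gauge lying flat, 104 mm long, 22 mm thick; origin under its middle. Bystander.
Things that resemble listed ones, but are neither listed nor needed, are in the scene too. What is shaped like the ring but orange is not meant.

How it is judged:
By the outcome, as a careful person would: the job done as asked, in the order asked, and still so for the second after the job is handed in, with the robot touching nothing.
It also fails if it takes over 72 s, if anything falls off the work surface, if the arm or the gripper's body presses on something with over 40 N, if the wrist force passes 120 N, or if a joint passes its speed limit or range.

## Working session

There is one attempt and no reset: what is moved stays moved. The work goes in short steps, Python scripts to look and compute and a tool call to move; the robot and the scene stay as the last step left them, time stands still between calls to the robot, and variables do not carry over. Pictures are saved under pics/ and viewed, and the job is handed in when it is done.

Besides the shell and the picture viewer there is one more tool, called after "Emit:" by a JSON object that holds its "api" and its "payload", one argument or row to a line. play_rows: Moves the arm, as the interface text tells. Its arguments: {"type":"object","properties":{"plan":{"type":"array"},"newtons":{"type":"number"}},"required":["plan"]}

```bash
mkdir -p pics; cat > h.py <<'E'
import numpy as np, cv2
from station import get_state, imaging, job
def grab(n,save=None):
    p,d=imaging.grab_frame(n)
    if save: cv2.imwrite('pics/'+save,p[:,:,::-1])
    return p,d
def pix2world(n,u,v,d):
    c=imaging.get_calibration(n);K=np.array(c['mtx']);k=c['k1'];T=np.array(c['world_to_cam'])
    x=(u-K[0,2])/K[0,0];y=(v-K[1,2])/K[1,1];rd=np.hypot(x,y);r=rd
    for _ in range(20): r=rd/(1+k*r*r)
    s=r/rd if rd>0 else 1
    p=np.array([x*s*d,-y*s*d,-d,1]);return (np.linalg.inv(T)@p)[:3]
def cloud(n,d):
    c=imaging.get_calibration(n);K=np.array(c['mtx']);k=c['k1'];T=np.array(c['world_to_cam'])
    v,u=np.mgrid[0:480,0:640].astype(float)
    x=(u-K[0,2])/K[0,0];y=(v-K[1,2])/K[1,1];rd=np.hypot(x,y);r=rd.copy()
    for _ in range(20): r=rd/(1+k*r*r)
    s=np.where(rd>0,r/np.maximum(rd,1e-9),1)
    P=np.stack([x*s*d,-y*s*d,-d,np.ones_like(d)],-1)
    W=(P@np.linalg.inv(T).T)[...,:3];W[d<=0]=np.nan;return W
def w2p(n,p):
    c=imaging.get_calibration(n);K=np.array(c['mtx']);k=c['k1'];T=np.array(c['world_to_cam'])
    q=T@np.append(p,1);x=q[0]/-q[2];y=-q[1]/-q[2];f=1+k*(x*x+y*y)
    return K[0,0]*x*f+K[0,2],K[1,1]*y*f+K[1,2]
E
python3 - <<'E'
from h import *
s=get_state();print({k:np.round(v,3) for k,v in s.items()})
for n in('top','side'):
    p,d=grab(n,n+'0.png');np.save(n+'0.npy',d);np.save(n+'0p.npy',p)
    c=imaging.get_calibration(n);print(n,np.round(np.array(c['mtx']),1).tolist(),c['k1'],np.round(np.linalg.inv(c['world_to_cam']),3).tolist())
E
```

```text
{'time': np.float64(0.0), 'joints': array([-1.481,  0.529,  1.434, -0.   ,  1.181, -0.179]), 'qd': array([ 0.001, -0.001,  0.002,  0.001, -0.001, -0.001]), 'joint_efforts': array([  0.   , -44.004, -17.659,   0.063,   0.058,  -0.   ]), 'tool_pos': array([ 0.165, -0.602,  0.404]), 'orientation': array([ 0.563, -0.562,  0.429, -0.428]), 'force': array([ 0.689, -0.352,  0.229]), 'moment': array([-0.008,  0.038, -0.008]), 'gripper_width': np.float64(1.004)}
top [[542.1, 0.0, 319.0], [0.0, 542.1, 248.4], [0.0, 0.0, 1.0]] -0.0733581535347965 [[-0.021, 0.988, -0.153, 0.337], [-1.0, -0.021, 0.001, -0.024], [-0.002, 0.153, 0.988, 1.463], [0.0, 0.0, 0.0, 1.0]]
side [[549.3, 0.0, 317.2], [0.0, 549.3, 228.4], [0.0, 0.0, 1.0]] 0.0010202471838201578 [[0.908, 0.199, -0.37, 0.061], [-0.42, 0.424, -0.803, -1.078], [-0.003, 0.884, 0.468, 0.765], [0.0, 0.0, 0.0, 1.0]]
```

View pics/top0.png

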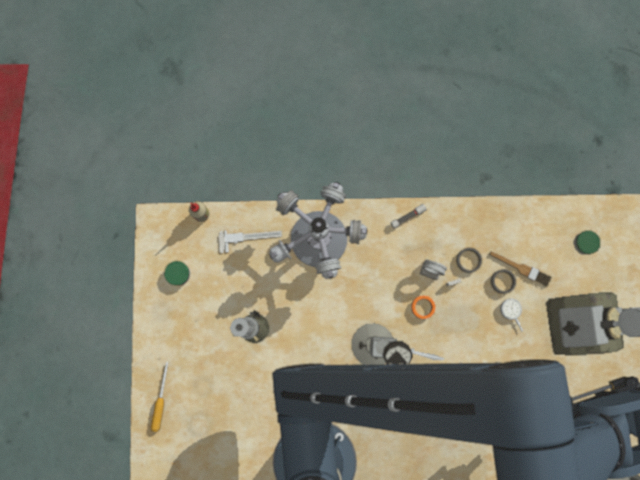

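View pics/side0.png

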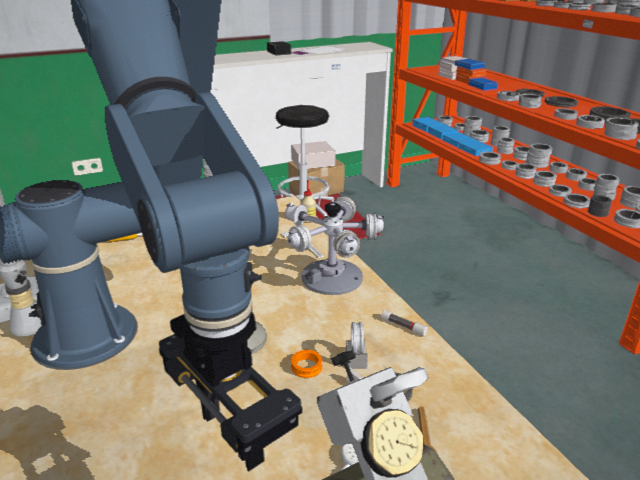

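```bash
python3 - <<'E'
from h import *
from scipy.spatial.transform import Rotation as R
q=get_state()['orientation'];print(R.from_quat(np.r_[q[1:],q[0]]).as_matrix().round(3))
for c in('top','side'):
  for q in('stand','carousel','hook','knob_grip','keeper','ring','v_block','oil_bottle','caliper','plug_gauge_2'):
    print(c,q,[(np.round(r['rect']).astype(int).tolist(),round(r['confidence'],2)) for r in imaging.spot_in(q,c)])
E
```

```text
[[ 0.265 -0.     0.964]
 [-0.964  0.002  0.265]
 [-0.002 -1.     0.   ]]
top stand [([200, 212, 21, 23], 0.61), ([318, 230, 97, 96], 0.56)]
top carousel [([319, 230, 99, 99], 0.66)]
top hook [([318, 228, 96, 94], 0.73)]
top knob_grip [([319, 233, 94, 102], 0.71), ([317, 230, 97, 95], 0.47)]
top keeper []
top ring [([436, 266, 24, 14], 0.83), ([423, 308, 21, 21], 0.74)]
top v_block [([431, 274, 19, 12], 0.6)]
top oil_bottle [([198, 212, 20, 24], 0.76)]
top caliper [([250, 242, 65, 22], 0.57)]
top plug_gauge_2 [([406, 216, 35, 22], 0.66)]
side stand [([336, 247, 102, 98], 0.87)]
side carousel [([334, 235, 95, 76], 0.97), ([308, 200, 10, 31], 0.71)]
side hook [([334, 238, 95, 81], 0.61)]
side knob_grip [([336, 233, 96, 77], 0.69)]
side keeper []
side ring [([307, 363, 28, 29], 0.76), ([360, 337, 11, 32], 0.75), ([334, 236, 96, 79], 0.69), ([308, 206, 10, 37], 0.53), ([402, 322, 46, 23], 0.33)]
side v_block [([357, 356, 22, 31], 0.65)]
side oil_bottle [([308, 204, 13, 25], 0.83), ([334, 235, 99, 76], 0.38), ([358, 338, 7, 33], 0.16)]
side caliper [([303, 244, 46, 28], 0.58)]
side plug_gauge_2 [([402, 321, 42, 27], 0.68)]
```

```bash
python3 - <<'E'
import cv2,numpy as np
p=np.load('top0p.npy')[:,:,::-1]
a=cv2.resize(p[170:290,255:380],None,fx=4.5,fy=4.5,interpolation=3)
b=cv2.resize(p[235:335,400:520],None,fx=5,fy=5,interpolation=3)
cv2.imwrite('pics/c1.png',a);cv2.imwrite('pics/c2.png',b)
p=np.load('side0p.npy')[:,:,::-1]
a=cv2.resize(p[185:305,265:400],None,fx=5,fy=5,interpolation=3)
b=cv2.resize(p[305:405,280:440],None,fx=5,fy=5,interpolation=3)
cv2.imwrite('pics/c3.png',a);cv2.imwrite('pics/c4.png',b)
E
```

```text
(no output)
```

View pics/c1.png

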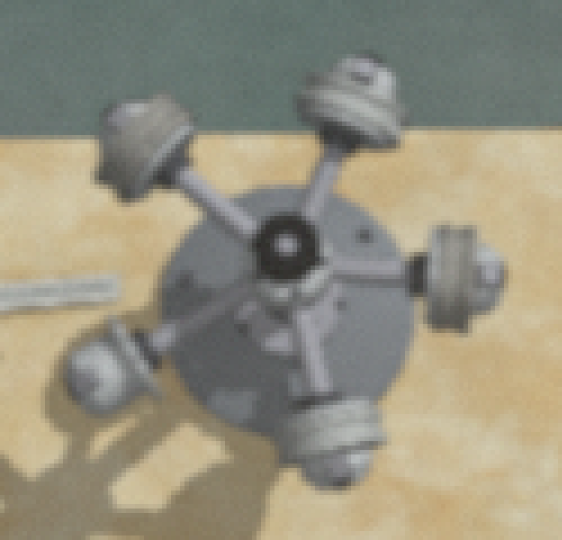

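View pics/c2.png

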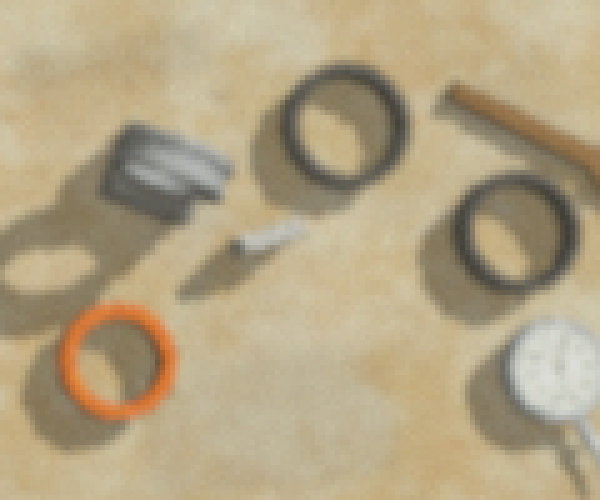

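View pics/c3.png

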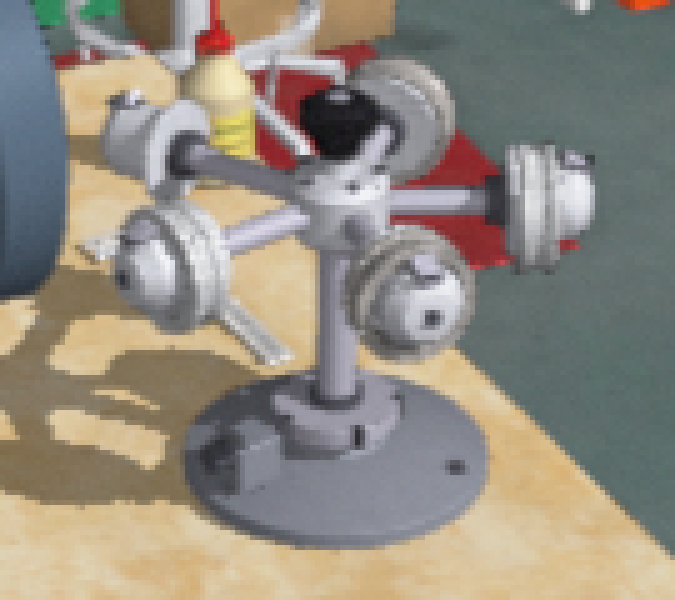

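View pics/c4.png

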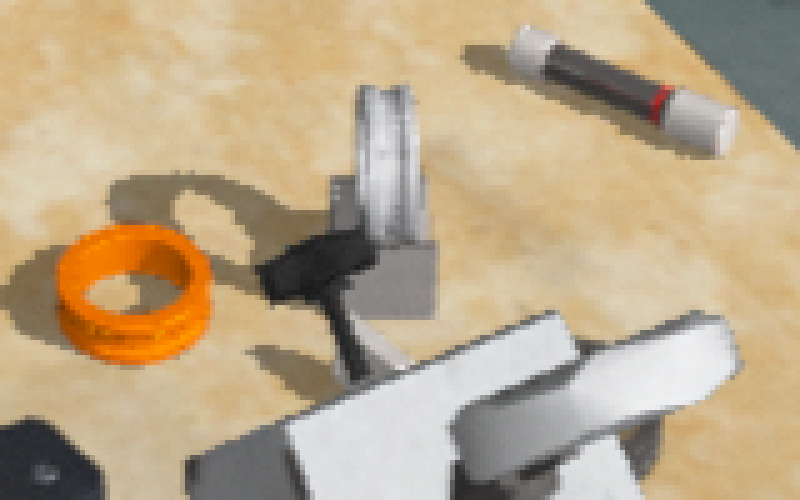

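```bash
python3 - <<'E'
from h import *
from scipy.optimize import least_squares
T=cloud('top',np.load('top0.npy').astype(float)); S=cloud('side',np.load('side0.npy').astype(float))
pT=np.load('top0p.npy')
knob=T[150:300,250:390].reshape(-1,3);knob=knob[np.isfinite(knob[:,0])]
k=knob[(knob[:,2]>0.19)&(knob[:,2]<.23)];print('knob top',len(k),k.mean(0),k.min(0),k.max(0))
kS=S[185:305,265:400].reshape(-1,3);kS=kS[np.isfinite(kS[:,0])]
a=kS[(kS[:,2]>.192)&(kS[:,2]<.22)&(np.hypot(*(kS[:,:2]-k[:,:2].mean(0)).T)<.05)];print('side knob',len(a),a.mean(0),a.min(0),a.max(0))
# foot
for nm,P in(('T',knob),('S',kS)):
  f=P[(P[:,2]>.006)&(P[:,2]<.03)&(np.hypot(*(P[:,:2]-k[:,:2].mean(0)).T)<.1)]
  print(nm,'foot',len(f),f.mean(0),f.min(0),f.max(0),np.median(f[:,2]))
import matplotlib
E
python3 - <<'E'
from h import *
# top-down render of both clouds by height
T=cloud('top',np.load('top0.npy').astype(float)); S=cloud('side',np.load('side0.npy').astype(float))
im=np.zeros((600,600,3),np.uint8)
def draw(P,lo,hi,col,x0,y0,s):
  P=P.reshape(-1,3);P=P[np.isfinite(P[:,0])];P=P[(P[:,2]>lo)&(P[:,2]<hi)]
  for x,y,z in P:
    r=int(300-(x-x0)*s);c=int(300-(y-y0)*s)
    if 1<=r<599 and 1<=c<599: cv2.circle(im,(c,r),2,col,-1)
x0,y0,s=.565,-.02,1500
draw(S,.005,.03,(80,80,80),x0,y0,s);draw(S,.03,.1,(0,255,255),x0,y0,s)
draw(T,.11,.19,(255,100,0),x0,y0,s);draw(S,.11,.19,(0,0,255),x0,y0,s);draw(T,.19,.23,(0,255,0),x0,y0,s)
cv2.imwrite('pics/bev.png',im)
E
```

```text
knob top 202 [ 0.58796049 -0.02268232  0.20573261] [ 0.56950744 -0.04052549  0.19114976] [ 0.60784499 -0.00463416  0.21396925]
side knob 152 [ 0.58310889 -0.03215556  0.20204575] [ 0.56741103 -0.04644851  0.19219574] [ 0.60561576 -0.00964545  0.2100213 ]
T foot 1462 [ 0.58505144 -0.02131979  0.01529737] [ 0.48989907 -0.11753705  0.00600646] [0.68622603 0.07489323 0.02742497] 0.015429609321486737
S foot 1198 [ 0.58025136 -0.05062771  0.01494917] [ 0.50782186 -0.10347968  0.00605438] [0.66548758 0.04959511 0.02987947] 0.014692992368911084Traceback (most recent call last):
  File "<stdin>", line 13, in <module>
ModuleNotFoundError: No module named 'matplotlib'
```

View pics/bev.png

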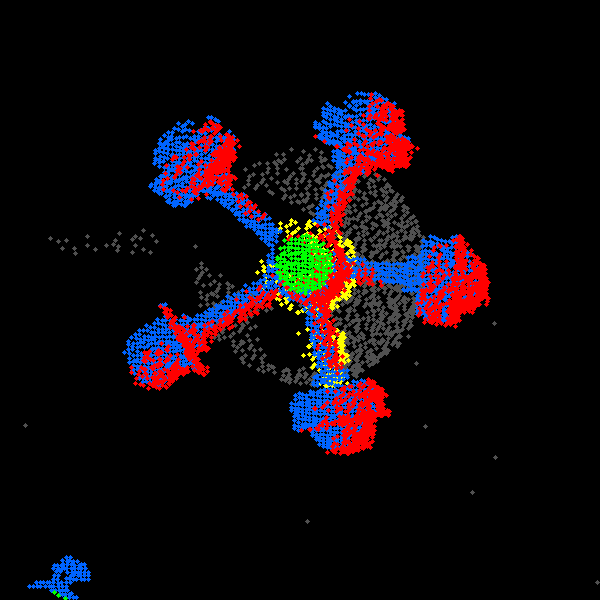

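```bash
python3 - <<'E'
from h import *
from scipy.optimize import least_squares
T=cloud('top',np.load('top0.npy').astype(float)); S=cloud('side',np.load('side0.npy').astype(float))
def fl(P):
  P=P.reshape(-1,3);return P[np.isfinite(P[:,0])]
T,S=fl(T),fl(S)
ax=np.array([.588,-.0225])
k=T[(T[:,2]>.2065)&(T[:,2]<.225)&(np.hypot(*(T[:,:2]-ax).T)<.04)]
print('knob face',(k.min(0)+k.max(0))/2,np.median(k,0))
for nm,P in(('T',T),('S',S)):
  r=np.hypot(*(P[:,:2]-ax).T)
  A=P[(P[:,2]>.118)&(P[:,2]<.2)&(r>.03)&(r<.15)];
  th=np.arctan2(A[:,1]-ax[1],A[:,0]-ax[0])
  # 5-fold phase using rod points only
  R=np.hypot(*(A[:,:2]-ax).T);m=(R<.068)&(A[:,2]>.135)&(A[:,2]<.165)
  ph=np.angle(np.exp(5j*th[m]).mean())/5;print(nm,'phase',np.degrees(ph)%72,m.sum())
  for kk in range(5):
    c=ph+kk*2*np.pi/5;d=np.angle(np.exp(1j*(th-c)));mm=abs(d)<.5;print(np.degrees(c)%360,'maxR',np.sort(R[mm])[-5:].round(3))
  H=P[(P[:,2]>.022)&(P[:,2]<.1)&(r<.085)&(r>.045)]
  t=np.degrees(np.arctan2(H[:,1]-ax[1],H[:,0]-ax[0]));print('hous',len(H),np.histogram(t,bins=np.arange(-180,181,10)),)
  h=H[(H[:,2]<.06)];print(h.mean(0) if len(h) else 0, h.min(0),h.max(0))
E
```

```text
knob face [ 0.58733304 -0.02374885  0.21024249] [ 0.58907207 -0.02364509  0.20853607]
T phase 48.48083317462335 437
336.48083317462334 maxR [0.123 0.123 0.124 0.124 0.124]
48.480833174623356 maxR [0.126 0.126 0.127 0.127 0.127]
120.48083317462334 maxR [0.133 0.133 0.133 0.134 0.134]
192.48083317462334 maxR [0.124 0.124 0.124 0.125 0.125]
264.48083317462334 maxR [0.118 0.118 0.118 0.118 0.12 ]
hous 55 (array([20,  0,  1,  0,  1,  2,  1,  1,  5,  3,  1,  0,  0,  2,  4,  0,  0,
        0,  0,  0,  0,  0,  0,  1,  1,  2,  0,  0,  0,  2,  0,  0,  1,  3,
        0,  4]), array([-180, -170, -160, -150, -140, -130, -120, -110, -100,  -90,  -80,
        -70,  -60,  -50,  -40,  -30,  -20,  -10,    0,   10,   20,   30,
         40,   50,   60,   70,   80,   90,  100,  110,  120,  130,  140,
        150,  160,  170,  180]))
[ 0.5633447  -0.03422575  0.03067525] [ 0.52282733 -0.08765946  0.02212024] [0.64008992 0.03607599 0.0488917 ]
S phase 49.01535388497029 302
337.0153538849703 maxR [0.122 0.122 0.122 0.122 0.123]
49.01535388497029 maxR [0.114 0.114 0.115 0.115 0.116]
121.01535388497028 maxR [0.134 0.135 0.135 0.135 0.137]
193.0153538849703 maxR [0.128 0.129 0.129 0.129 0.129]
265.0153538849703 maxR [0.123 0.124 0.124 0.125 0.125]
hous 150 (array([16, 64, 67,  1,  0,  0,  0,  0,  0,  0,  0,  0,  0,  0,  0,  0,  0,
        0,  0,  0,  0,  0,  0,  0,  0,  0,  0,  0,  0,  0,  0,  0,  0,  0,
        0,  2]), array([-180, -170, -160, -150, -140, -130, -120, -110, -100,  -90,  -80,
        -70,  -60,  -50,  -40,  -30,  -20,  -10,    0,   10,   20,   30,
         40,   50,   60,   70,   80,   90,  100,  110,  120,  130,  140,
        150,  160,  170,  180]))
[ 0.52714408 -0.04263097  0.0352999 ] [ 0.50717875 -0.05501682  0.02205832] [ 0.54484958 -0.01914     0.04318068]
```

```bash
python3 - <<'E'
from h import *
T=cloud('top',np.load('top0.npy').astype(float)); S=cloud('side',np.load('side0.npy').astype(float))
im=np.zeros((600,600,3),np.uint8)
x0,y0,s=.53,-.03,5000
for P,off in((S,0),(T,120)):
  P=P.reshape(-1,3);P=P[np.isfinite(P[:,0])]
  for x,y,z in P:
    r=int(300-(x-x0)*s);c=int(300-(y-y0)*s)
    if 1<=r<599 and 1<=c<599 and .004<z<.06:
      h=int(np.clip((z-.005)/.045*255,0,255))
      if z>.018: cv2.circle(im,(c,r),3,(h,255-h,255 if off==0 else 0),-1)
cv2.imwrite('pics/bev2.png',im)
p=np.load('side0p.npy')[:,:,::-1]
cv2.imwrite('pics/c5.png',cv2.resize(p[255:300,295:370],None,fx=10,fy=10,interpolation=3))
E
```

```text
(no output)
```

View pics/bev2.png

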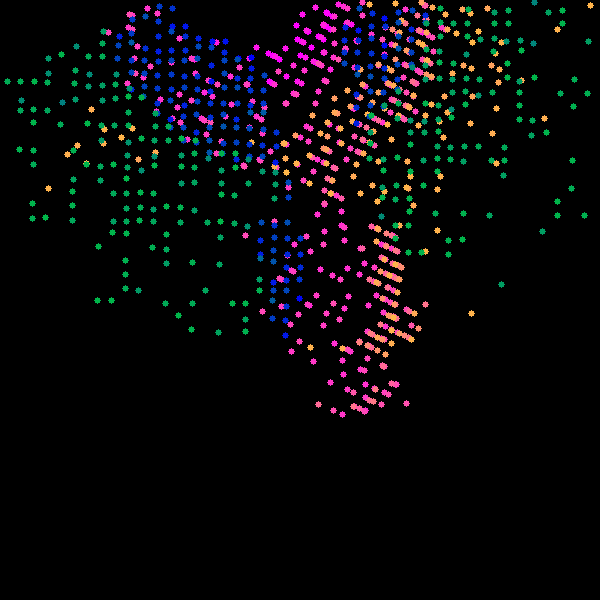

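View pics/c5.png

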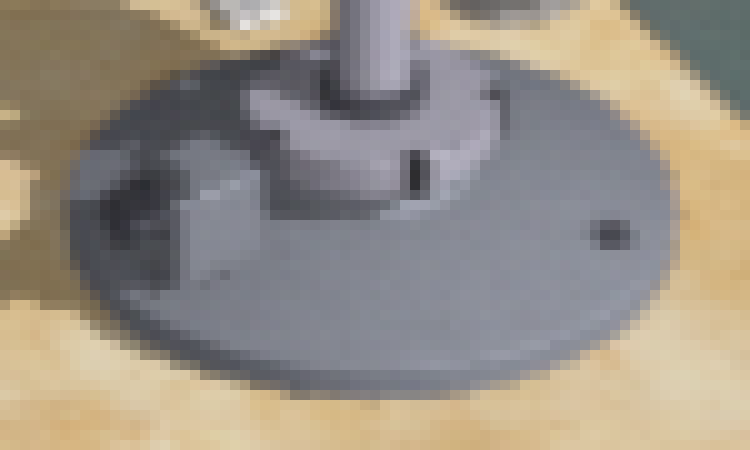

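```bash
python3 - <<'E'
from h import *
from scipy.spatial.transform import Rotation as R
T=cloud('top',np.load('top0.npy').astype(float)); S=cloud('side',np.load('side0.npy').astype(float))
def fl(P):
  P=P.reshape(-1,3);return P[np.isfinite(P[:,0])]
for nm,P,(r0,r1,c0,c1) in(('T',T,(250,295,412,455)),('S',S,(315,380,335,375))):
  q=fl(P[r0:r1,c0:c1])
  a=q[(q[:,2]>.042)&(q[:,2]<.1)];print(nm,'ring',len(a),a.mean(0),a.min(0),a.max(0))
  t=a[a[:,2]>.08];print(' top',len(t),t.mean(0),t.min(0),t.max(0))
  c=a[:,:2]-a[:,:2].mean(0);w,V=np.linalg.eigh(c.T@c);print(' plane dir',np.degrees(np.arctan2(V[1,1],V[0,1])),np.sqrt(w/len(a)))
  b=q[(q[:,2]>.012)&(q[:,2]<.04)];print(' block',b.mean(0),b.min(0),b.max(0))
for nm,(r0,r1,c0,c1) in(('g1',(320,365,350,415)),('g2',(300,350,222,275))):
  q=fl(T[r0:r1,c0:c1]);
  for lo in(.03,.1,.2,.3):
    h=q[(q[:,2]>lo)&(q[:,2]<lo+.1)]
    if len(h):print(nm,lo,len(h),h.mean(0).round(3),h.min(0).round(3),h.max(0).round(3))
E
```

```text
T ring 226 [ 0.49692206 -0.32146092  0.07956705] [ 0.47666931 -0.3527997   0.04221626] [ 0.51732431 -0.29162652  0.09748007]
 top 147 [ 0.4978256  -0.32279574  0.08837567] [ 0.48027684 -0.34752239  0.08000411] [ 0.51485428 -0.29946554  0.09748007]
 plane dir 64.94537325730384 [0.00626718 0.01773652]
 block [ 0.48048444 -0.32828638  0.02891785] [ 0.45294097 -0.38226899  0.01206054] [ 0.52319777 -0.2939918   0.03993159]
S ring 348 [ 0.4887338  -0.3372361   0.07395145] [ 0.47428398 -0.35764381  0.04200776] [ 0.50693191 -0.29073545  0.09307469]
 top 156 [ 0.49189822 -0.33173518  0.08717504] [ 0.47827457 -0.3498658   0.08001317] [ 0.50693191 -0.30599563  0.09307469]
 plane dir 74.14835479765016 [0.00582067 0.01621633]
 block [ 0.48480091 -0.34433545  0.02712773] [ 0.45069661 -0.40051502  0.01254163] [ 0.52202939 -0.29471474  0.03987824]
g1 0.03 167 [ 0.308 -0.146  0.037] [ 0.267 -0.19   0.03 ] [ 0.345 -0.119  0.059]
g1 0.1 90 [ 0.316 -0.164  0.183] [ 0.285 -0.2    0.152] [ 0.323 -0.138  0.199]
g1 0.2 313 [ 0.301 -0.15   0.247] [ 0.278 -0.232  0.2  ] [ 0.319 -0.107  0.258]
g1 0.3 571 [ 0.291 -0.182  0.325] [ 0.269 -0.213  0.31 ] [ 0.316 -0.152  0.34 ]
g2 0.03 190 [0.349 0.132 0.052] [0.318 0.116 0.03 ] [0.385 0.168 0.116]
g2 0.1 234 [0.357 0.136 0.157] [0.319 0.121 0.103] [0.394 0.188 0.198]
g2 0.2 362 [0.351 0.147 0.273] [0.332 0.131 0.2  ] [0.371 0.172 0.296]
```

```bash
python3 - <<'E'
from h import *
from scipy.optimize import least_squares
T=cloud('top',np.load('top0.npy').astype(float)); S=cloud('side',np.load('side0.npy').astype(float))
def fl(P):
  P=P.reshape(-1,3);return P[np.isfinite(P[:,0])]
qT=fl(T[250:295,412:455]);qS=fl(S[315:380,335:375])
def sd(p,P):
  x,y,z,a=p;d=P-np.array([x,y,z]);u=d[:,0]*np.cos(a)+d[:,1]*np.sin(a);w=np.hypot(-d[:,0]*np.sin(a)+d[:,1]*np.cos(a),d[:,2])
  # hollow ring section: radial 22.5..31, axial +-10
  dx=abs(u)-.010;dr=abs(w-.02675)-.00425
  return np.where((dx>0)&(dr>0),np.hypot(dx,dr),np.maximum(dx,dr))
for nm,Q in(('T',qT),('S',qS),('both',np.r_[qT,qS])):
  A=Q[(Q[:,2]>.045)&(Q[:,2]<.1)]
  for a0 in(-.2,-.4):
    r=least_squares(lambda p:np.r_[sd(p,A),(p[2]-.06)*20],[.497,-.325,.06,a0],loss='soft_l1',f_scale=.002)
    print(nm,r.x.round(4),np.degrees(r.x[3]).round(1),r.cost)
# hooks top pics: silhouettes
p=np.load('top0p.npy')[:,:,::-1];im=cv2.resize(p[235:335,400:520],None,fx=6,fy=6,interpolation=3)
x,y,z,a=r.x
for c,sg in(((0,0,255),-.01),((0,255,0),.01)):
  for t in np.linspace(0,2*np.pi,60):
    P=np.array([x,y,z])+sg*np.array([np.cos(a),np.sin(a),0])+.031*np.array([-np.sin(a)*np.cos(t),np.cos(a)*np.cos(t),np.sin(t)])
    u,v=w2p('top',P);cv2.circle(im,(int((u-400+.5)*6),int((v-235+.5)*6)),1,c,-1)
cv2.imwrite('pics/fit.png',im[:400,:500])
p=np.load('side0p.npy')[:,:,::-1];im=cv2.resize(p[305:405,300:440],None,fx=5,fy=5,interpolation=3)
for c,sg in(((0,0,255),-.01),((0,255,0),.01)):
  for t in np.linspace(0,2*np.pi,60):
    P=np.array([x,y,z])+sg*np.array([np.cos(a),np.sin(a),0])+.031*np.array([-np.sin(a)*np.cos(t),np.cos(a)*np.cos(t),np.sin(t)])
    u,v=w2p('side',P);cv2.circle(im,(int((u-300+.5)*5),int((v-305+.5)*5)),1,c,-1)
cv2.imwrite('pics/fit2.png',im)
E
```

```text
T [ 0.498  -0.3243  0.061  -0.4044] -23.2 0.0003312136391759893
T [ 0.498  -0.3243  0.0609 -0.4049] -23.2 0.0003313090327053695
S [ 0.4959 -0.3237  0.06   -0.4037] -23.1 0.0003670847912159705
S [ 0.4959 -0.3237  0.06   -0.4037] -23.1 0.0003670847912144367
both [ 0.4968 -0.3239  0.0604 -0.4099] -23.5 0.0007345473123441575
both [ 0.4967 -0.3239  0.0604 -0.4102] -23.5 0.0007345111446600374
```

View pics/fit.png

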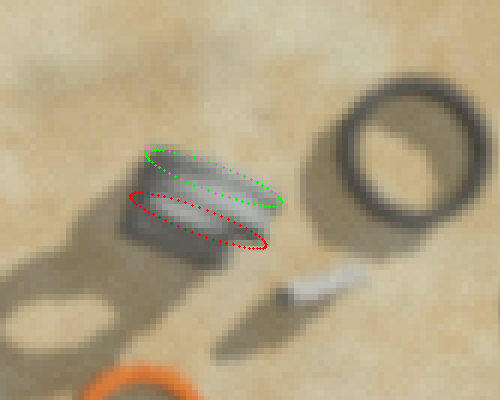

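View pics/fit2.png

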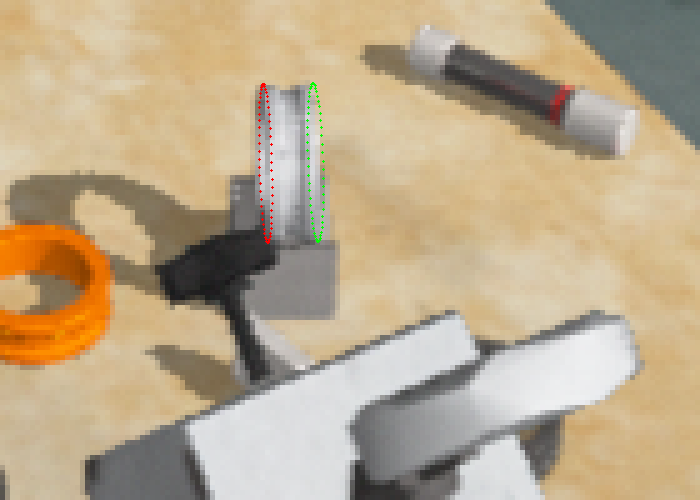

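Emit:
{"api": "play_rows", "payload": {
  "plan": [
    {"ty": -4},
    {"tx": -3, "ty": -4, "tz": 3.8},
    {"tx": -6, "ty": -4, "tz": 7.5},
    {"tx": -9, "ty": -4, "tz": 11.3},
    {"tx": -12, "ty": -4, "tz": 15},
    {"tx": -15, "ty": -4, "tz": 18.8},
    {"tx": -18, "ty": -4, "tz": 22.6},
    {"tx": -21, "ty": -4, "tz": 26.3},
    {"tx": -24, "ty": -4, "tz": 30.1},
    {"tx": -24, "ty": -4, "tz": 30.1}
  ]
}}

```text
invalid input at $.plan[0]: expected keys tx, ty, tz, turn, fingers
```

```bash
cat > st.py <<'E'
from h import *
from scipy.spatial.transform import Rotation as R
import json,sys
s=get_state();q=s['orientation'];M=R.from_quat(np.r_[q[1:],q[0]]).as_matrix()
yaw=np.degrees(np.arctan2(M[1,2],M[0,2]))
print('t',round(s['time'],2),'tcp',np.round(s['tool_pos'],4),'yaw',round(yaw,2),'down',M[:,1].round(3),'F',np.round(s['force'],2),'M',np.round(s['moment'],3),'g',round(s['gripper_width'],3),'j',np.round(s['joints'],3))
open('log.txt','a').write(json.dumps([list(map(float,s['joints'])),list(map(float,s['tool_pos']))])+'\n')
def to(x,y,z):
  d=M.T@(np.array([x,y,z])-s['tool_pos'])*100;print('-> tx ty tz cm',d.round(2))
if len(sys.argv)>3: to(*map(float,sys.argv[1:4]))
E
python3 st.py .588 -.0232 .404
```

```text
t 1.1 tcp [ 0.1654 -0.6027  0.4047] yaw 15.34 down [ 0.  0. -1.] F [-0.74 -0.16  0.12] M [-0.023 -0.036 -0.001] g 1.003 j [-1.482  0.527  1.433  0.     1.181 -0.178]
-> tx ty tz cm [-44.7    0.08  56.09]
```

Emit:
{"api": "play_rows", "payload": {
  "plan": [
    {"tx": 0, "ty": -4, "tz": 0, "turn": 0, "fingers": 0},
    {"tx": -3, "ty": -4, "tz": 3.8, "turn": 0, "fingers": 0},
    {"tx": -6, "ty": -4, "tz": 7.5, "turn": 0, "fingers": 0},
    {"tx": -9, "ty": -4, "tz": 11.3, "turn": 0, "fingers": 0},
    {"tx": -12, "ty": -4, "tz": 15, "turn": 0, "fingers": 0},
    {"tx": -15, "ty": -4, "tz": 18.8, "turn": 0, "fingers": 0},
    {"tx": -18, "ty": -4, "tz": 22.6, "turn": 0, "fingers": 0},
    {"tx": -21, "ty": -4, "tz": 26.3, "turn": 0, "fingers": 0},
    {"tx": -24, "ty": -4, "tz": 30.1, "turn": 0, "fingers": 0},
    {"tx": -27, "ty": -4, "tz": 33.9, "turn": 0, "fingers": 0}
  ]
}}

```text
time: 2.35
tool_pos: [0.4217, -0.2513, 0.445]
orientation: [-0.562, 0.562, -0.429, 0.429]
force: [0.1, -0.3, 0.2]
gripper_width: 1.001
```

```bash
python3 st.py .588 -.0232 .404
```

```text
t 2.35 tcp [ 0.4217 -0.2513  0.445 ] yaw 15.33 down [ 0.001 -0.001 -1.   ] F [ 0.07 -0.32  0.18] M [ 0.015 -0.015 -0.019] g 1.001 j [-0.766  0.295  1.711  0.     1.135  0.538]
-> tx ty tz cm [-17.61   4.1   22.07]
```

Emit:
{"api": "play_rows", "payload": {
  "plan": [
    {"tx": -3, "ty": 0, "tz": 3.8, "turn": 0, "fingers": 0},
    {"tx": -6, "ty": 0, "tz": 7.5, "turn": 0, "fingers": 0},
    {"tx": -9, "ty": 0, "tz": 11.3, "turn": 0, "fingers": 0},
    {"tx": -12, "ty": 0, "tz": 15, "turn": 0, "fingers": 0},
    {"tx": -15, "ty": 0, "tz": 18.8, "turn": 0, "fingers": 0},
    {"tx": -17.7, "ty": 1, "tz": 22.1, "turn": 0, "fingers": 0},
    {"tx": -17.7, "ty": 3, "tz": 22.1, "turn": 0, "fingers": 0},
    {"tx": -17.7, "ty": 3, "tz": 22.1, "turn": 0, "fingers": 0}
  ]
}}

```text
time: 3.35
tool_pos: [0.5867, -0.0228, 0.4132]
orientation: [-0.562, 0.563, -0.43, 0.427]
force: [-0.5, -0.6, -0.8]
gripper_width: 0.997
```

```bash
python3 st.py .588 -.0232 .364; python3 - <<'E'
from h import *
grab('side','s1.png');p,d=grab('top','t1.png')
E
```

```text
t 3.35 tcp [ 0.5867 -0.0228  0.4132] yaw 15.41 down [-0.004  0.001 -1.   ] F [-0.47 -0.56 -0.84] M [-0.065 -0.03  -0.018] g 0.997 j [-0.229  0.467  1.519 -0.     1.159  1.073]
-> tx ty tz cm [0.09 4.91 0.13]
```

View pics/s1.png

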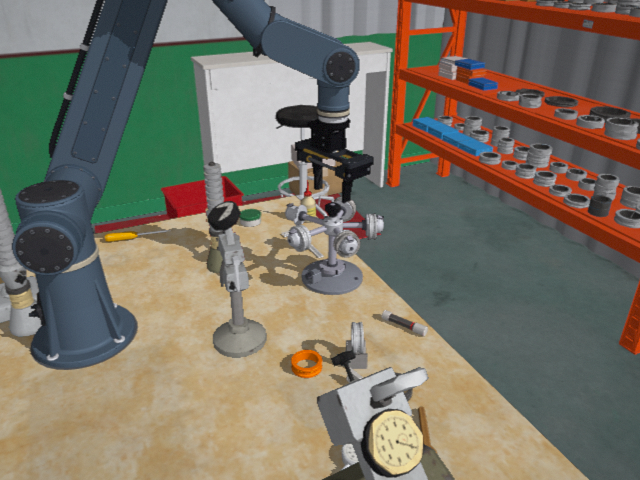

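View pics/t1.png

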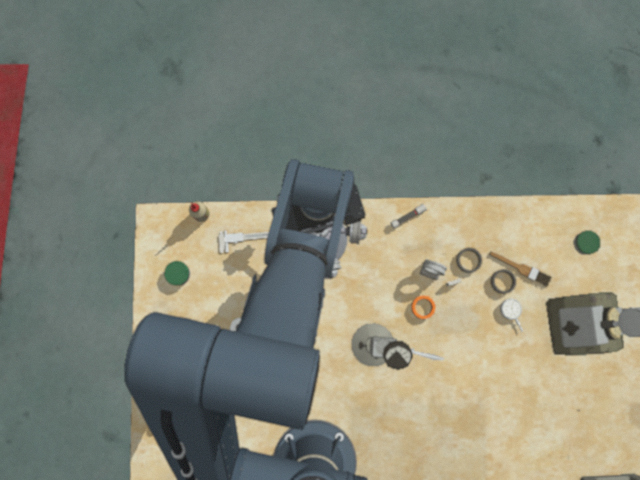

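Emit:
{"api": "play_rows", "payload": {
  "plan": [
    {"tx": 0.1, "ty": 2, "tz": 0.1, "turn": 0, "fingers": 0},
    {"tx": 0.1, "ty": 4, "tz": 0.1, "turn": 0, "fingers": 0},
    {"tx": 0.1, "ty": 4.8, "tz": 0.1, "turn": 0, "fingers": 0},
    {"tx": 0.1, "ty": 4.8, "tz": 0.1, "turn": 0, "fingers": 0}
  ]
}}

```text
time: 3.95
tool_pos: [0.5884, -0.0246, 0.3671]
orientation: [0.562, -0.562, 0.429, -0.429]
force: [-0.6, -0.9, -0.5]
gripper_width: 0.996
```

```bash
python3 st.py .588 -.0232 .364; python3 - <<'E'
from h import *
p,d=grab('side')
cv2.imwrite('pics/s2.png',cv2.resize(p[130:290,255:405,::-1],None,fx=4,fy=4,interpolation=3)[:600])
E
```

```text
t 3.95 tcp [ 0.5884 -0.0246  0.3671] yaw 15.29 down [ 0.  0. -1.] F [-0.62 -0.93 -0.46] M [0.008 0.043 0.023] g 0.996 j [-0.231  0.524  1.564  0.     1.053  1.072]
-> tx ty tz cm [-0.15  0.31 -0.  ]
```

View pics/s2.png

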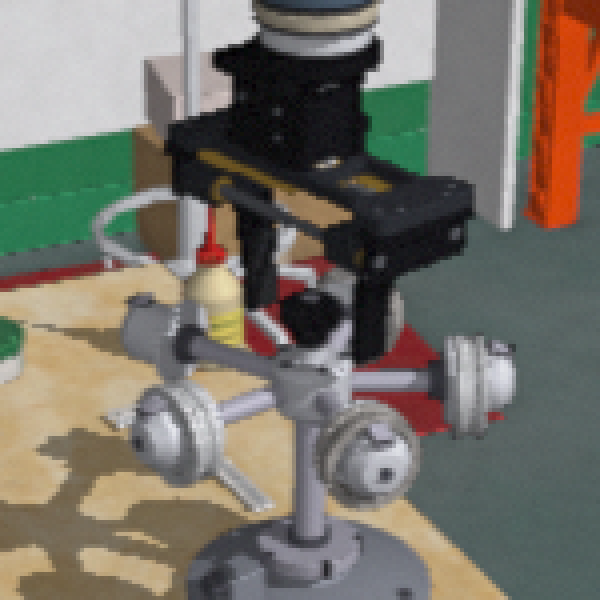

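Emit:
{"api": "play_rows", "payload": {
  "plan": [
    {"tx": -0.1, "ty": 0.25, "tz": 0, "turn": 0, "fingers": 0},
    {"tx": -0.1, "ty": 0.25, "tz": 0, "turn": 0, "fingers": 1},
    {"tx": -0.1, "ty": 0.25, "tz": 0, "turn": 0, "fingers": 1},
    {"tx": -0.1, "ty": 0.25, "tz": 0, "turn": 0, "fingers": 1},
    {"tx": -0.1, "ty": 0.25, "tz": 0, "turn": 0, "fingers": 1},
    {"tx": -0.1, "ty": 0.25, "tz": 0, "turn": 0, "fingers": 1},
    {"tx": -0.1, "ty": 0.25, "tz": 0, "turn": 0, "fingers": 1}
  ],
  "newtons": 45
}}

```text
time: 4.88
tool_pos: [0.5882, -0.0232, 0.3643]
orientation: [-0.562, 0.562, -0.429, 0.429]
force: [2.0, -5.5, -1.3]
gripper_width: 0.401
```

```bash
python3 st.py .588 -.0232 .364
```

```text
t 4.88 tcp [ 0.5882 -0.0232  0.3643] yaw 15.35 down [ 0. -0. -1.] F [ 2.04 -5.46 -1.28] M [-0.804 -0.142  0.039] g 0.401 j [-0.229  0.527  1.567 -0.     1.047  1.074]
-> tx ty tz cm [-0.01  0.03 -0.01]
```

Emit:
{"api": "play_rows", "payload": {
  "plan": [
    {"tx": 0.05, "ty": 0, "tz": 0, "turn": 0, "fingers": 1},
    {"tx": 0.05, "ty": 0, "tz": 0, "turn": 0, "fingers": 1}
  ]
}}

```text
time: 5.12
tool_pos: [0.5882, -0.0235, 0.3642]
orientation: [0.562, -0.562, 0.429, -0.429]
force: [-0.6, 1.9, 0.2]
gripper_width: 0.391
```

```bash
python3 st.py .588 -.0232 .364; python3 - <<'E'
from h import *
p,d=grab('side')
cv2.imwrite('pics/s3.png',cv2.resize(p[130:290,255:405,::-1],None,fx=4,fy=4,interpolation=3)[:600])
E
```

```text
t 5.12 tcp [ 0.5882 -0.0235  0.3642] yaw 15.34 down [-0.     0.001 -1.   ] F [-0.63  1.92  0.24] M [0.211 0.003 0.025] g 0.391 j [-2.300e-01  5.280e-01  1.567e+00  1.000e-03  1.047e+00  1.073e+00]
-> tx ty tz cm [-0.03  0.02 -0.01]
```

View pics/s3.png

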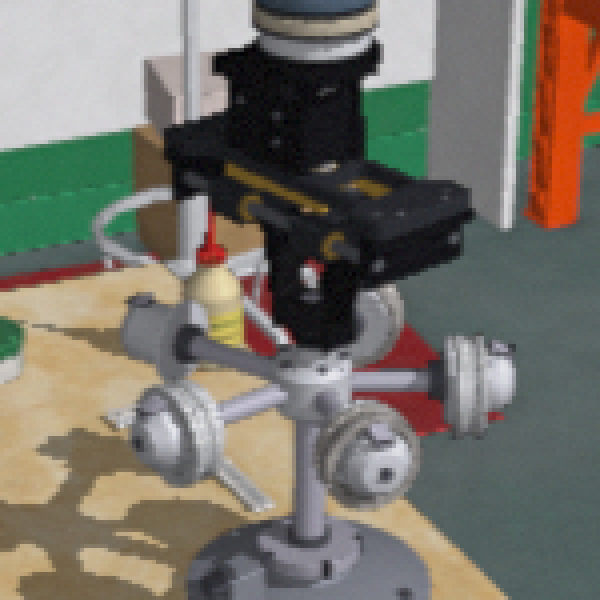

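Emit:
{"api": "play_rows", "payload": {
  "plan": [
    {"tx": 0, "ty": 0, "tz": 0, "turn": -5, "fingers": 1},
    {"tx": 0, "ty": 0, "tz": 0, "turn": -11, "fingers": 1},
    {"tx": 0, "ty": 0, "tz": 0, "turn": -17, "fingers": 1},
    {"tx": 0, "ty": 0, "tz": 0, "turn": -23, "fingers": 1},
    {"tx": 0, "ty": 0, "tz": 0, "turn": -29, "fingers": 1},
    {"tx": 0, "ty": 0, "tz": 0, "turn": -29, "fingers": 1}
  ],
  "newtons": 50
}}

```text
time: 5.92
tool_pos: [0.5882, -0.0234, 0.3642]
orientation: [0.652, -0.651, 0.275, -0.274]
force: [0.4, 1.9, 0.1]
gripper_width: 0.391
```

```bash
python3 st.py .588 -.0232 .364; python3 - <<'E'
from h import *
p,d=grab('side')
cv2.imwrite('pics/s4.png',cv2.resize(p[130:290,255:405,::-1],None,fx=4,fy=4,interpolation=3)[:600])
E
```

```text
t 5.92 tcp [ 0.5882 -0.0234  0.3642] yaw 44.29 down [-0.     0.001 -1.   ] F [0.41 1.89 0.1 ] M [ 0.219 -0.042 -0.098] g 0.391 j [-2.300e-01  5.280e-01  1.567e+00  1.000e-03  1.047e+00  5.680e-01]
-> tx ty tz cm [-0.03  0.02 -0.  ]
```

View pics/s4.png

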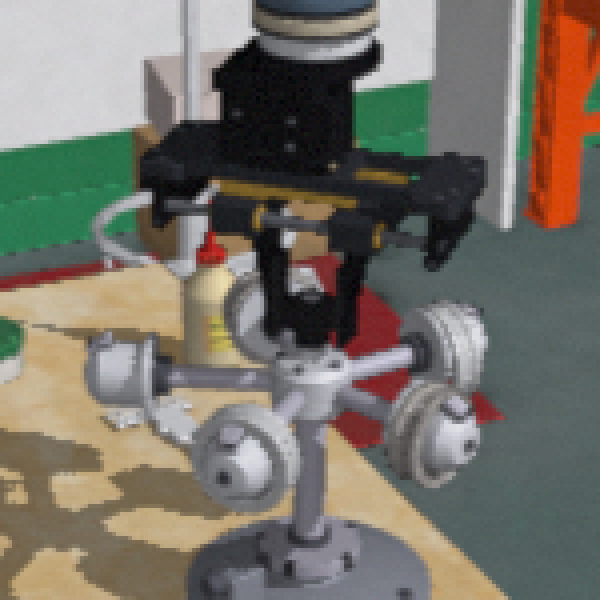

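Emit:
{"api": "play_rows", "payload": {
  "plan": [
    {"tx": 0, "ty": 0, "tz": 0, "turn": -6, "fingers": 1},
    {"tx": 0, "ty": 0, "tz": 0, "turn": -12, "fingers": 1},
    {"tx": 0, "ty": 0, "tz": 0, "turn": -18, "fingers": 1},
    {"tx": 0, "ty": 0, "tz": 0, "turn": -24, "fingers": 1},
    {"tx": 0, "ty": 0, "tz": 0, "turn": -30, "fingers": 1},
    {"tx": 0, "ty": 0, "tz": 0, "turn": -36, "fingers": 1},
    {"tx": 0, "ty": 0, "tz": 0, "turn": -40, "fingers": 1},
    {"tx": 0, "ty": 0, "tz": 0, "turn": -43, "fingers": 1},
    {"tx": 0, "ty": 0, "tz": 0, "turn": -43, "fingers": 1}
  ]
}}

```text
time: 7.1
tool_pos: [0.5881, -0.0234, 0.3642]
orientation: [0.707, -0.707, 0.017, -0.017]
force: [-0.1, 2.8, 0.0]
gripper_width: 0.395
```

```bash
python3 st.py .588 -.0232 .364; python3 - <<'E'
from h import *
p,d=grab('side')
cv2.imwrite('pics/s5.png',cv2.resize(p[130:290,255:405,::-1],None,fx=4,fy=4,interpolation=3)[:600])
S=cloud('side',d.astype(float)).reshape(-1,3);S=S[np.isfinite(S[:,0])]
ax=np.array([.588,-.0232]);r=np.hypot(*(S[:,:2]-ax).T);A=S[(r>.03)&(r<.068)&(S[:,2]>.135)&(S[:,2]<.165)]
th=np.arctan2(A[:,1]-ax[1],A[:,0]-ax[0]);print(len(A),np.degrees(np.angle(np.exp(5j*th).mean())/5)%72)
E
```

```text
t 7.1 tcp [ 0.5881 -0.0234  0.3642] yaw 87.22 down [-0.     0.001 -1.   ] F [-0.06  2.76  0.02] M [ 0.446 -0.041 -0.058] g 0.395 j [-2.300e-01  5.280e-01  1.567e+00  1.000e-03  1.047e+00 -1.820e-01]
-> tx ty tz cm [-0.01  0.02  0.02]
307 48.41488414402876
```

View pics/s5.png

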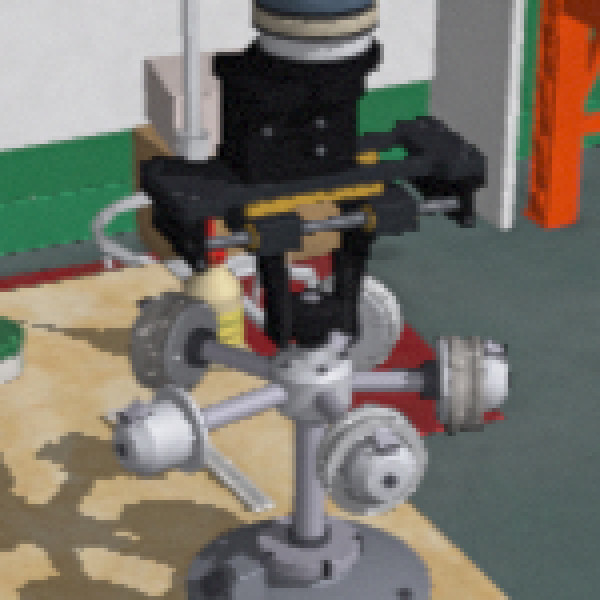

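Emit:
{"api": "play_rows", "payload": {
  "plan": [
    {"tx": 0, "ty": 0, "tz": 0, "turn": 0, "fingers": 0},
    {"tx": 0, "ty": 0, "tz": 0, "turn": 0, "fingers": 0},
    {"tx": 0, "ty": 0, "tz": 0, "turn": 0, "fingers": 0},
    {"tx": 0, "ty": 0, "tz": 0, "turn": 0, "fingers": 0},
    {"tx": 0, "ty": -3, "tz": 0, "turn": 0, "fingers": 0},
    {"tx": 0, "ty": -8, "tz": 0, "turn": 0, "fingers": 0},
    {"tx": 0, "ty": -10, "tz": 0, "turn": 10, "fingers": 0},
    {"tx": 0, "ty": -10, "tz": 0, "turn": 20, "fingers": 0},
    {"tx": 0, "ty": -10, "tz": 0, "turn": 30, "fingers": 0},
    {"tx": 0, "ty": -10, "tz": 0, "turn": 40, "fingers": 0}
  ]
}}

```text
time: 8.4
tool_pos: [0.5882, -0.0237, 0.4643]
orientation: [-0.658, 0.658, -0.259, 0.259]
force: [0.4, 0.9, 0.1]
gripper_width: 1.003
```

```bash
python3 st.py .497 -.324 .464
```

```text
t 8.4 tcp [ 0.5882 -0.0237  0.4643] yaw 47.01 down [ 0. -0. -1.] F [0.35 0.86 0.08] M [-0.012 -0.002 -0.027] g 1.003 j [-0.23   0.416  1.454 -0.     1.271  0.52 ]
-> tx ty tz cm [ 13.81   0.04 -28.18]
```

Emit:
{"api": "play_rows", "payload": {
  "plan": [
    {"tx": 1.7, "ty": 0, "tz": -3.5, "turn": 9, "fingers": 0},
    {"tx": 3.5, "ty": 0, "tz": -7, "turn": 18, "fingers": 0},
    {"tx": 5.2, "ty": 0, "tz": -10.6, "turn": 27, "fingers": 0},
    {"tx": 6.9, "ty": 0, "tz": -14.1, "turn": 36, "fingers": 0},
    {"tx": 8.6, "ty": 0, "tz": -17.6, "turn": 45, "fingers": 0},
    {"tx": 10.4, "ty": 0, "tz": -21.1, "turn": 54, "fingers": 0},
    {"tx": 12.1, "ty": 0, "tz": -24.7, "turn": 63, "fingers": 0},
    {"tx": 13.8, "ty": 0, "tz": -28.2, "turn": 70.5, "fingers": 0},
    {"tx": 13.8, "ty": 0, "tz": -28.2, "turn": 70.5, "fingers": 0}
  ]
}}

```text
time: 9.52
tool_pos: [0.4978, -0.3272, 0.4641]
orientation: [-0.388, 0.388, -0.591, 0.591]
force: [-0.1, 0.6, 0.4]
gripper_width: 1.0
```

```bash
python3 st.py .497 -.324 .224;  python3 - <<'E'
from h import *
from scipy.optimize import least_squares
p,d=grab('side','s6.png');p2,d2=grab('top','t6.png');np.save('s6.npy',d);np.save('t6.npy',d2)
ax=np.array([.588,-.0232])
for n,dd in(('side',d),('top',d2)):
  S=cloud(n,dd.astype(float)).reshape(-1,3);S=S[np.isfinite(S[:,0])]
  r=np.hypot(*(S[:,:2]-ax).T);A=S[(r>.03)&(r<.068)&(S[:,2]>.135)&(S[:,2]<.165)]
  th=np.arctan2(A[:,1]-ax[1],A[:,0]-ax[0]);print(n,len(A),np.degrees(np.angle(np.exp(5j*th).mean())/5)%72)
  f=np.radians(192.7);B=S[(r>.03)&(r<.15)&(S[:,2]>.1)&(S[:,2]<.18)]
  u=(B[:,:2]-ax)@np.array([np.cos(f),np.sin(f)]);v=(B[:,:2]-ax)@np.array([-np.sin(f),np.cos(f)])
  m=(abs(v)<.033)&(u>.03)
  for a in np.arange(.03,.15,.008):
    k=m&(u>=a)&(u<a+.008)
    if k.sum():print(round(a,3),k.sum(),'v',v[k].min().round(4),v[k].max().round(4),'z',B[k,2].min().round(3),B[k,2].max().round(3))
E
```

```text
t 9.53 tcp [ 0.4978 -0.3272  0.4641] yaw -23.38 down [ 0.    -0.001 -1.   ] F [-0.05  0.58  0.44] M [ 0.028  0.014 -0.038] g 1.0 j [-7.690e-01  4.260e-01  1.437e+00 -1.000e-03  1.277e+00  1.210e+00]
-> tx ty tz cm [-0.28 24.01 -0.22]
side 236 51.03202050079524
0.03 18 v -0.0003 0.0087 z 0.146 0.159
0.038 15 v -0.0009 0.0102 z 0.146 0.158
0.046 18 v -0.0009 0.0095 z 0.145 0.158
0.054 16 v -0.0028 0.0089 z 0.147 0.158
0.062 20 v -0.0021 0.0118 z 0.146 0.159
0.07 14 v -0.0 0.0094 z 0.145 0.159
0.078 15 v -0.0019 0.0101 z 0.146 0.161
0.086 1 v 0.0109 0.0109 z 0.169 0.169
0.094 96 v -0.0263 0.0292 z 0.124 0.178
0.102 59 v -0.0084 0.0266 z 0.137 0.175
0.11 47 v -0.0056 0.0219 z 0.137 0.171
0.118 57 v 0.0018 0.023 z 0.137 0.178
0.126 73 v -0.006 0.0217 z 0.134 0.179
0.134 76 v -0.0137 0.0191 z 0.138 0.173
top 439 48.196690198713334
0.03 18 v -0.0063 0.0064 z 0.151 0.163
0.038 16 v -0.0068 0.0057 z 0.152 0.163
0.046 19 v -0.0068 0.0062 z 0.151 0.161
0.054 18 v -0.0067 0.0065 z 0.148 0.165
0.062 19 v -0.0066 0.0062 z 0.148 0.162
0.07 19 v -0.0074 0.0056 z 0.153 0.163
0.078 20 v -0.0105 0.0094 z 0.151 0.166
0.086 27 v -0.0252 0.0116 z 0.152 0.166
0.094 71 v -0.0262 0.0239 z 0.137 0.179
0.102 53 v -0.0203 0.0194 z 0.15 0.177
0.11 56 v -0.0204 0.0193 z 0.15 0.176
0.118 52 v -0.0202 0.0185 z 0.149 0.18
0.126 49 v -0.0186 0.0165 z 0.152 0.179
0.134 15 v -0.0106 0.0096 z 0.149 0.173
```

```bash
python3 - <<'E'
import cv2
a=cv2.imread('pics/s6.png');b=cv2.imread('pics/t6.png')
cv2.imwrite('pics/s6c.png',cv2.resize(a[185:305,265:400],None,fx=5,fy=5,interpolation=3))
cv2.imwrite('pics/t6c.png',cv2.resize(b[170:290,255:380],None,fx=4.5,fy=4.5,interpolation=3))
E
```

```text
(no output)
```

View pics/s6c.png

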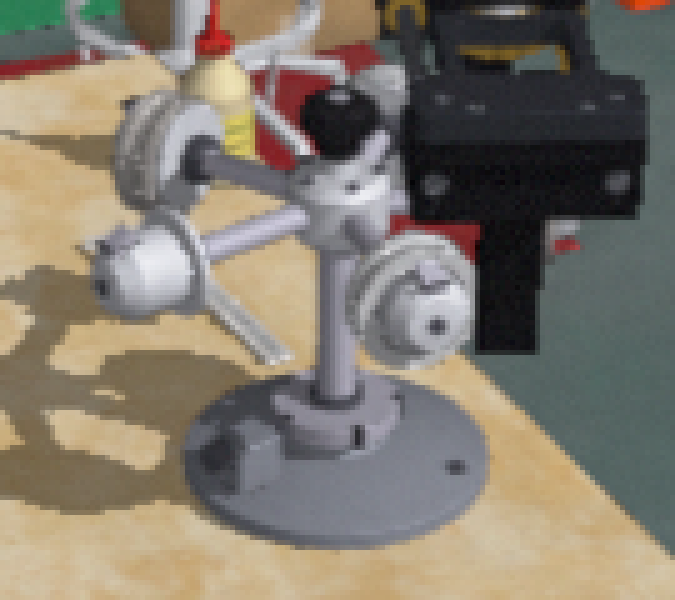

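View pics/t6c.png

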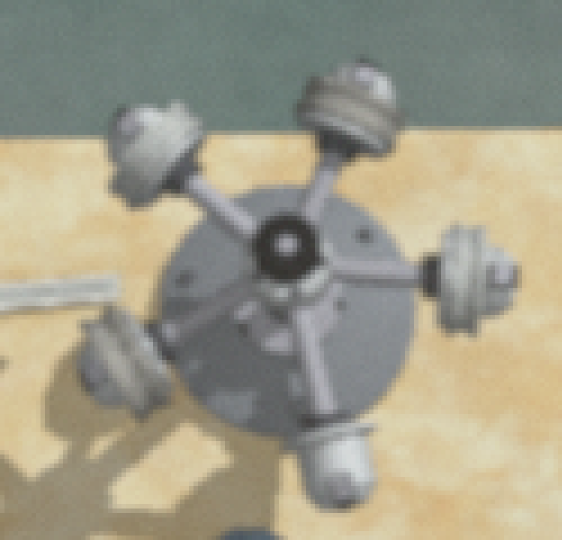

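View pics/s6.png

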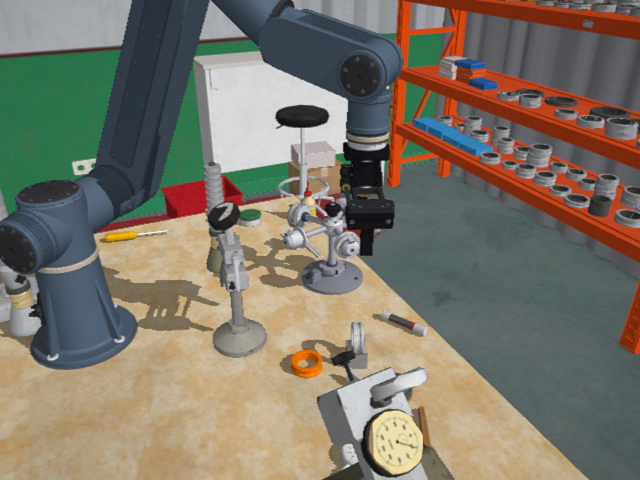

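```bash
python3 - <<'E'
from h import *
T=cloud('top',np.load('top0.npy').astype(float)); S=cloud('side',np.load('side0.npy').astype(float))
for r in range(270,296,4): print([tuple(T[r,c].round(3)) for c in range(442,464,5)])
print('side')
for r in range(345,385,6): print([tuple(S[r,c].round(3)) for c in range(330,362,6)])
E
```

```text
[(np.float64(0.488), np.float64(-0.339), np.float64(0.085)), (np.float64(0.496), np.float64(-0.372), np.float64(0.003)), (np.float64(0.497), np.float64(-0.388), np.float64(-0.005)), (np.float64(0.496), np.float64(-0.399), np.float64(0.003)), (np.float64(0.495), np.float64(-0.413), np.float64(0.005))]
[(np.float64(0.479), np.float64(-0.342), np.float64(0.073)), (np.float64(0.486), np.float64(-0.372), np.float64(-0.001)), (np.float64(0.485), np.float64(-0.386), np.float64(0.001)), (np.float64(0.485), np.float64(-0.399), np.float64(0.003)), (np.float64(0.484), np.float64(-0.411), np.float64(0.007))]
[(np.float64(0.475), np.float64(-0.356), np.float64(0.006)), (np.float64(0.475), np.float64(-0.371), np.float64(0.002)), (np.float64(0.474), np.float64(-0.384), np.float64(0.004)), (np.float64(0.475), np.float64(-0.4), np.float64(-0.006)), (np.float64(0.474), np.float64(-0.412), np.float64(0.002))]
[(np.float64(0.464), np.float64(-0.356), np.float64(0.004)), (np.float64(0.463), np.float64(-0.369), np.float64(0.008)), (np.float64(0.461), np.float64(-0.377), np.float64(0.03)), (np.float64(0.46
[... 2806 characters left out ...]
(0.428), np.float64(-0.34), np.float64(0.001)), (np.float64(0.44), np.float64(-0.343), np.float64(-0.001)), (np.float64(0.45), np.float64(-0.349), np.float64(0.0)), (np.float64(0.328), np.float64(-0.594), np.float64(0.254)), (np.float64(0.455), np.float64(-0.388), np.float64(0.031)), (np.float64(0.466), np.float64(-0.392), np.float64(0.03))]
[(np.float64(0.421), np.float64(-0.355), np.float64(0.001)), (np.float64(0.432), np.float64(-0.359), np.float64(0.0)), (np.float64(0.443), np.float64(-0.364), np.float64(-0.0)), (np.float64(0.452), np.float64(-0.372), np.float64(0.003)), (np.float64(0.32), np.float64(-0.626), np.float64(0.274)), (np.float64(0.325), np.float64(-0.632), np.float64(0.277))]
```

Emit:
{"api": "play_rows", "payload": {
  "plan": [
    {"tx": -0.25, "ty": 5, "tz": -0.2, "turn": 0, "fingers": 0},
    {"tx": -0.25, "ty": 10, "tz": -0.2, "turn": 0, "fingers": 0},
    {"tx": -0.25, "ty": 13, "tz": -0.2, "turn": 0, "fingers": 0},
    {"tx": -0.25, "ty": 15, "tz": -0.2, "turn": 0, "fingers": 0},
    {"tx": -0.25, "ty": 15, "tz": -0.2, "turn": 0, "fingers": 0}
  ]
}}

```text
time: 10.25
tool_pos: [0.4978, -0.3197, 0.3127]
orientation: [0.39, -0.39, 0.591, -0.588]
force: [0.3, -0.2, 1.0]
gripper_width: 0.999
```

```bash
python3 st.py .497 -.324 .226;  python3 - <<'E'
from h import *
p,d=grab('side','s7.png');p,d=grab('top','t7.png')
E
```

```text
t 10.25 tcp [ 0.4978 -0.3197  0.3127] yaw -23.02 down [-0.003  0.003 -1.   ] F [ 0.33 -0.21  0.96] M [ 0.039 -0.004  0.031] g 0.999 j [-0.76   0.601  1.6    0.     0.945  1.213]
-> tx ty tz cm [0.44 8.67 0.13]
```

View pics/s7.png

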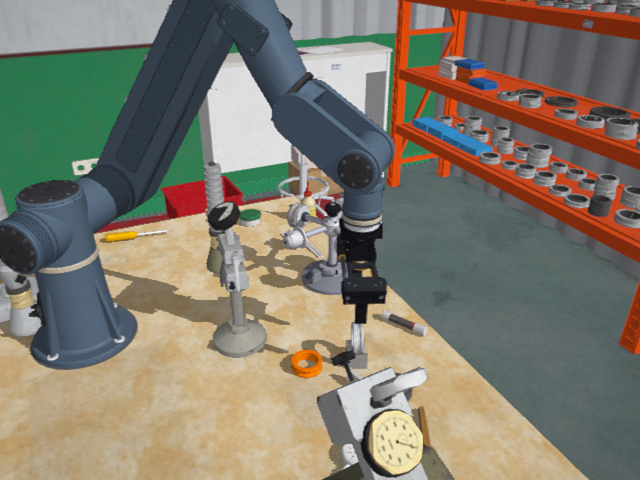

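View pics/t7.png

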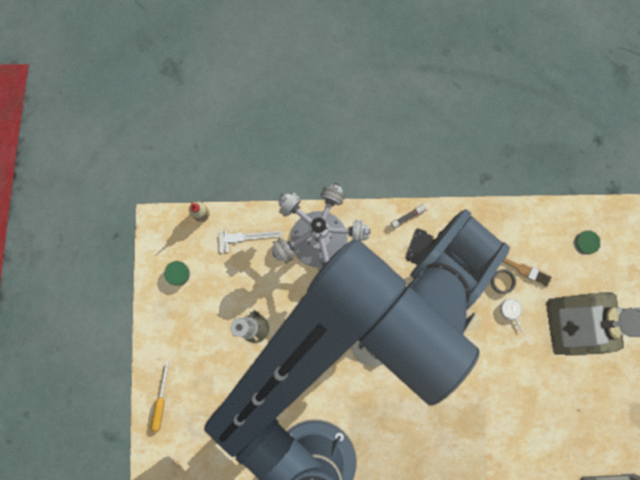

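Emit:
{"api": "play_rows", "payload": {
  "plan": [
    {"tx": 0.2, "ty": 3, "tz": 0.1, "turn": 0, "fingers": 0},
    {"tx": 0.2, "ty": 4, "tz": 0.1, "turn": 0, "fingers": 0},
    {"tx": 0.2, "ty": 4, "tz": 0.1, "turn": 0, "fingers": 0},
    {"tx": 0.2, "ty": 4, "tz": 0.1, "turn": 0, "fingers": 0}
  ]
}}

```text
time: 10.85
tool_pos: [0.4983, -0.3239, 0.2754]
orientation: [-0.39, 0.389, -0.589, 0.591]
force: [-0.0, 0.4, -1.3]
gripper_width: 1.0
```

```bash
python3 st.py .497 -.324 .226;  python3 - <<'E'
from h import *
p,d=grab('side')
cv2.imwrite('pics/s8.png',cv2.resize(p[240:400,290:430,::-1],None,fx=3.7,fy=3.7,interpolation=3))
E
python3 st.py .497 -.324 .226
```

```text
t 10.85 tcp [ 0.4983 -0.3239  0.2754] yaw -23.15 down [ 0.001 -0.001 -1.   ] F [-0.01  0.4  -1.3 ] M [ 0.073  0.004 -0.012] g 1.0 j [-0.764  0.658  1.619  0.     0.863  1.21 ]
-> tx ty tz cm [ 0.06  4.94 -0.13]
t 10.9 tcp [ 0.4983 -0.3239  0.2754] yaw -23.15 down [ 0.002 -0.001 -1.   ] F [ 0.04  0.41 -0.21] M [ 0.043  0.019 -0.001] g 1.001 j [-0.764  0.658  1.619  0.     0.863  1.21 ]
-> tx ty tz cm [ 0.06  4.94 -0.13]
```

View pics/s8.png

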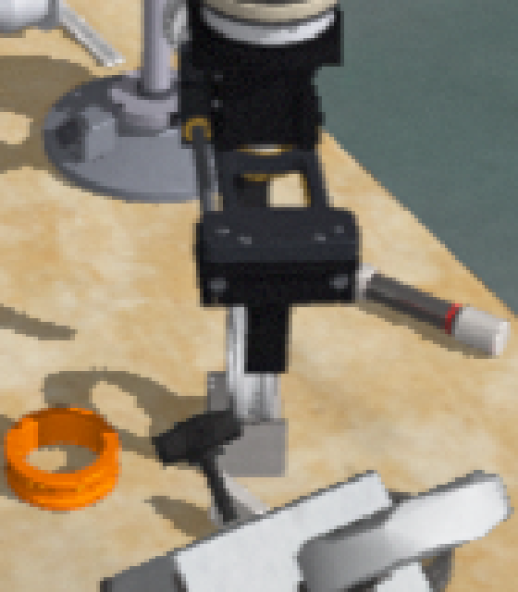

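```bash
python3 - <<'E'
from h import *
s=get_state();t=s['tool_pos'];a=np.radians(-23.15)
x=np.array([np.sin(a),-np.cos(a),0]);z=np.array([np.cos(a),np.sin(a),0])
for off in(.0435,.0585):
  for w in(-.0095,.0095):
    u,v=w2p('side',t+x*off+z*w-np.array([0,0,.182]));print(off,w,((u-290)*3.7).round(),((v-240)*3.7).round())
E
```

```text
0.0435 -0.0095 244.0 362.0
0.0435 0.0095 281.0 361.0
0.0585 -0.0095 247.0 381.0
0.0585 0.0095 284.0 380.0
```

Emit:
{"api": "play_rows", "payload": {
  "plan": [
    {"tx": 0.05, "ty": 2, "tz": -0.1, "turn": 0, "fingers": 0},
    {"tx": 0.05, "ty": 4, "tz": -0.1, "turn": 0, "fingers": 0},
    {"tx": 0.05, "ty": 4.9, "tz": -0.1, "turn": 0, "fingers": 0},
    {"tx": 0.05, "ty": 4.9, "tz": -0.1, "turn": 0, "fingers": 0}
  ]
}}

```text
time: 11.4
tool_pos: [0.4969, -0.3238, 0.2252]
orientation: [0.389, -0.389, 0.59, -0.59]
force: [0.0, -0.3, 2.1]
gripper_width: 0.999
```

```bash
python3 st.py .497 -.324 .226;  python3 - <<'E'
from h import *
p,d=grab('side')
cv2.imwrite('pics/s9.png',cv2.resize(p[240:400,290:430,::-1],None,fx=3.7,fy=3.7,interpolation=3))
E
python3 st.py .497 -.324 .226
```

```text
t 11.4 tcp [ 0.4969 -0.3238  0.2252] yaw -23.16 down [-0.  0. -1.] F [ 0.02 -0.27  2.06] M [ 0.054  0.002 -0.004] g 0.999 j [-0.766  0.735  1.643  0.     0.764  1.209]
-> tx ty tz cm [ 0.01 -0.08  0.02]
t 11.45 tcp [ 0.497  -0.3239  0.2257] yaw -23.16 down [ 0.001 -0.    -1.   ] F [ 0.84 -0.23 -0.07] M [ 0.075  0.017 -0.004] g 0.999 j [-0.766  0.734  1.643  0.     0.764  1.209]
-> tx ty tz cm [ 0.01 -0.03 -0.  ]
```

View pics/s9.png

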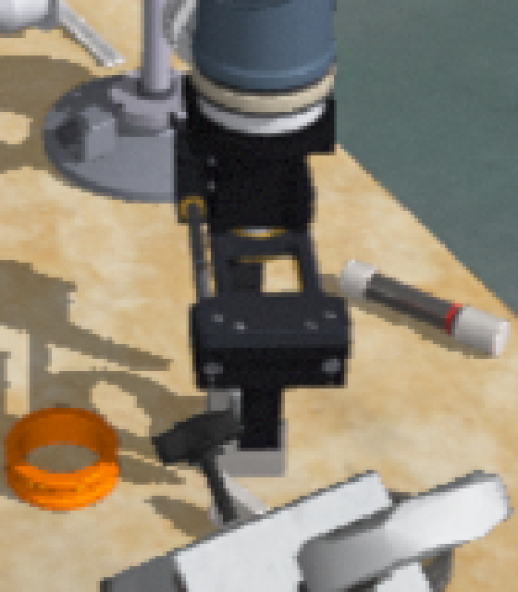

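Well placed. Close.

Emit:
{"api": "play_rows", "payload": {
  "plan": [
    {"tx": 0, "ty": 0, "tz": 0, "turn": 0, "fingers": 1},
    {"tx": 0, "ty": 0, "tz": 0, "turn": 0, "fingers": 1},
    {"tx": 0, "ty": 0, "tz": 0, "turn": 0, "fingers": 1},
    {"tx": 0, "ty": 0, "tz": 0, "turn": 0, "fingers": 1},
    {"tx": 0, "ty": 0, "tz": 0, "turn": 0, "fingers": 1}
  ],
  "newtons": 30
}}

```text
time: 12.08
tool_pos: [0.497, -0.3238, 0.2256]
orientation: [-0.39, 0.389, -0.59, 0.59]
force: [0.2, 0.7, 2.9]
gripper_width: 0.711
```

```bash
python3 st.py .497 -.324 .226
```

```text
t 12.07 tcp [ 0.497  -0.3238  0.2256] yaw -23.16 down [ 0. -0. -1.] F [0.21 0.71 2.92] M [ 0.186  0.034 -0.007] g 0.711 j [-0.766  0.734  1.643  0.     0.763  1.209]
-> tx ty tz cm [ 0.02 -0.04  0.01]
```

Emit:
{"api": "play_rows", "payload": {
  "plan": [
    {"tx": 0, "ty": -1, "tz": 0, "turn": 0, "fingers": 1},
    {"tx": 0, "ty": -3, "tz": 0, "turn": 0, "fingers": 1},
    {"tx": 0, "ty": -6, "tz": 0, "turn": 0, "fingers": 1},
    {"tx": 0, "ty": -10, "tz": 0, "turn": 0, "fingers": 1},
    {"tx": 0, "ty": -14, "tz": 0, "turn": 0, "fingers": 1},
    {"tx": 0, "ty": -17.5, "tz": 0, "turn": 0, "fingers": 1},
    {"tx": 0, "ty": -17.5, "tz": 0, "turn": 0, "fingers": 1},
    {"tx": 0, "ty": -17.5, "tz": 0, "turn": 0, "fingers": 1}
  ]
}}

```text
time: 13.08
tool_pos: [0.4962, -0.3233, 0.3991]
orientation: [0.389, -0.39, 0.591, -0.589]
force: [0.2, -0.7, -2.4]
gripper_width: 0.711
```

```bash
python3 st.py .412 -.063 .40;  python3 - <<'E'
from h import *
p,d=grab('side')
cv2.imwrite('pics/s10.png',cv2.resize(p[180:400,270:430,::-1],None,fx=2.7,fy=2.7,interpolation=3))
E
```

```text
t 13.07 tcp [ 0.4962 -0.3233  0.3991] yaw -23.16 down [-0.002  0.002 -1.   ] F [ 0.21 -0.65 -2.41] M [0.093 0.014 0.016] g 0.711 j [-0.766  0.49   1.523 -0.     1.132  1.209]
-> tx ty tz cm [-2.062e+01 -2.000e-02 -1.798e+01]
```

View pics/s10.png

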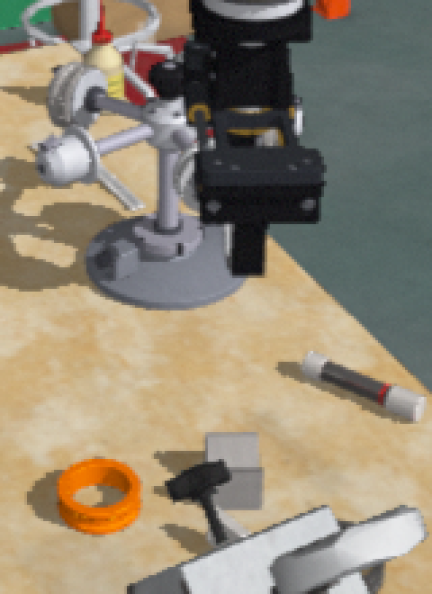

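Emit:
{"api": "play_rows", "payload": {
  "plan": [
    {"tx": -2.5, "ty": 0, "tz": -2.3, "turn": -4, "fingers": 1},
    {"tx": -5.5, "ty": 0, "tz": -4.8, "turn": -9, "fingers": 1},
    {"tx": -8.5, "ty": 0, "tz": -7.5, "turn": -15, "fingers": 1},
    {"tx": -11.5, "ty": 0, "tz": -10, "turn": -21, "fingers": 1},
    {"tx": -14.5, "ty": 0, "tz": -12.6, "turn": -27, "fingers": 1},
    {"tx": -17.5, "ty": 0, "tz": -15.3, "turn": -32, "fingers": 1},
    {"tx": -20.6, "ty": 0, "tz": -18, "turn": -35.9, "fingers": 1},
    {"tx": -20.6, "ty": 0, "tz": -18, "turn": -35.9, "fingers": 1},
    {"tx": -20.6, "ty": 0, "tz": -18, "turn": -35.9, "fingers": 1}
  ]
}}

```text
time: 14.25
tool_pos: [0.4125, -0.0637, 0.3996]
orientation: [-0.552, 0.553, -0.442, 0.441]
force: [0.5, -0.8, -1.7]
gripper_width: 0.709
```

```bash
python3 st.py .4124 -.0628 .316;  python3 - <<'E'
from h import *
p,d=grab('side','s11.png');p,d=grab('top','t11.png')
E
```

```text
t 14.25 tcp [ 0.4125 -0.0637  0.3996] yaw 12.76 down [-0.001  0.    -1.   ] F [ 0.5  -0.83 -1.72] M [ 0.031 -0.08  -0.039] g 0.709 j [-0.422  0.257  1.932 -0.     0.953  0.926]
-> tx ty tz cm [-0.09  8.36  0.02]
```

View pics/s11.png

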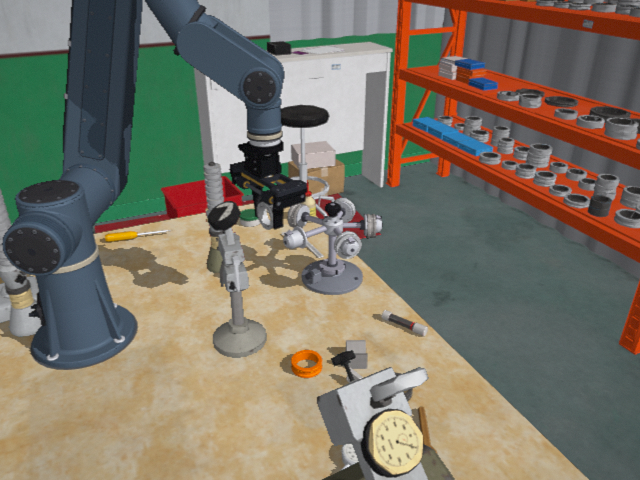

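View pics/t11.png

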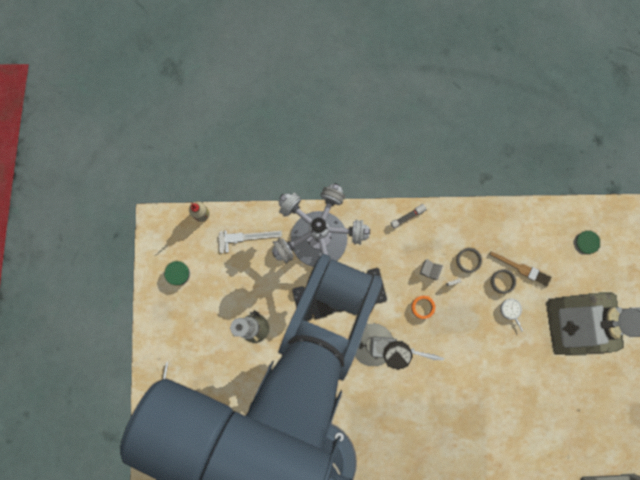

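```bash
python3 st.py .4172 -.061 .315
```

```text
t 14.35 tcp [ 0.4129 -0.0644  0.3999] yaw 12.68 down [-0. -0. -1.] F [-0.24 -1.12 -3.02] M [-0.013 -0.032  0.022] g 0.708 j [-0.424  0.257  1.931 -0.     0.954  0.926]
-> tx ty tz cm [-0.24  8.49  0.5 ]
```

Emit:
{"api": "play_rows", "payload": {
  "plan": [
    {"tx": -0.24, "ty": 2.5, "tz": 0.5, "turn": 0.3, "fingers": 1},
    {"tx": -0.24, "ty": 5.5, "tz": 0.5, "turn": 0.3, "fingers": 1},
    {"tx": -0.24, "ty": 7.5, "tz": 0.5, "turn": 0.3, "fingers": 1},
    {"tx": -0.24, "ty": 8.5, "tz": 0.5, "turn": 0.3, "fingers": 1},
    {"tx": -0.24, "ty": 8.5, "tz": 0.5, "turn": 0.3, "fingers": 1},
    {"tx": -0.24, "ty": 8.5, "tz": 0.5, "turn": 0.3, "fingers": 1}
  ]
}}

```text
time: 15.1
tool_pos: [0.4171, -0.0605, 0.3158]
orientation: [0.551, -0.551, 0.442, -0.444]
force: [-1.2, -0.3, -2.6]
gripper_width: 0.707
```

```bash
cat >> st.py <<'E'
f=np.radians(192.4);ff=np.array([np.cos(f),np.sin(f)]);vv=np.array([-np.sin(f),np.cos(f)])
e=s['tool_pos'][:2]-np.array([.5881,-.0234]);F=np.array(s['force'])
print('u mm',round(e@ff*1000,2),'v',round(e@vv*1000,2),'ringz',round((s['tool_pos'][2]-.1656)*1000,2),'Fpush(on tool outward)',round(F[:2]@ff,2),'Fv',round(F[:2]@vv,2),'Fz',round(F[2],2))
E
python3 st.py .4172 -.061 .315
python3 - <<'E'
from h import *
p,d=grab('side')
cv2.imwrite('pics/s12.png',cv2.resize(p[150:310,220:400,::-1],None,fx=4,fy=3.7,interpolation=3))
E
python3 st.py
```

```text
t 15.1 tcp [ 0.4171 -0.0605  0.3158] yaw 12.42 down [ 0.001 -0.001 -1.   ] F [-1.2  -0.34 -2.59] M [ 0.001  0.005 -0.015] g 0.707 j [-0.411  0.419  2.017  0.     0.704  0.943]
-> tx ty tz cm [ 0.05  0.08 -0.  ]
u mm 174.96 v -0.46 ringz 150.16 Fpush(on tool outward) 1.25 Fv 0.07 Fz -2.59
t 15.15 tcp [ 0.4171 -0.0604  0.3159] yaw 12.43 down [ 0.002 -0.001 -1.   ] F [ 0.53  0.4  -1.77] M [ 0.005 -0.     0.015] g 0.709 j [-0.41   0.419  2.017  0.     0.704  0.943]
u mm 174.98 v -0.55 ringz 150.31 Fpush(on tool outward) -0.6 Fv -0.27 Fz -1.77
```

View pics/s12.png

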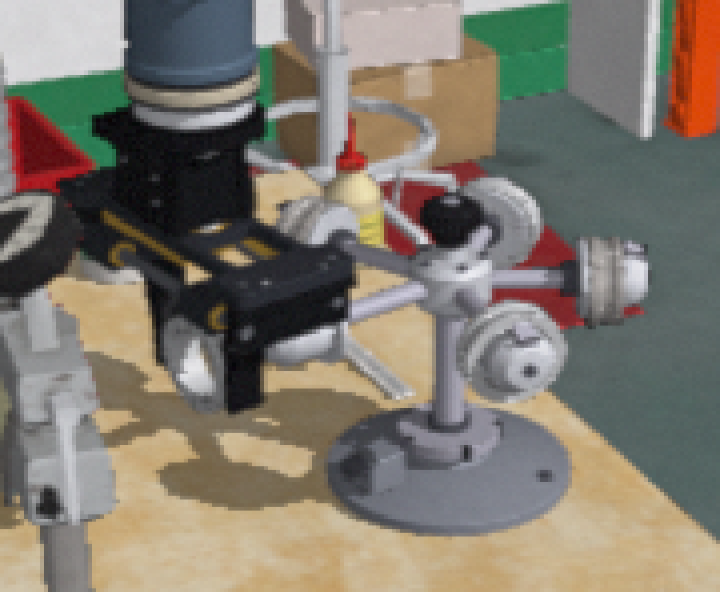

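```bash
python3 - <<'E'
from h import *
s=get_state();t=np.array(s['tool_pos']);a=np.radians(12.43)
x=np.array([np.sin(a),-np.cos(a),0]);z=np.array([np.cos(a),np.sin(a),0])
p,d=grab('side');im=cv2.resize(p[150:310,220:400],None,fx=4,fy=4,interpolation=3)[:,:,::-1].copy()
def dot(P,c):
  u,v=w2p('side',P);cv2.circle(im,(int((u-220+.5)*4),int((v-150+.5)*4)),1,c,-1)
for w,c in((-.01,(0,0,255)),(.01,(0,255,0))):
  for q in np.linspace(0,6.28,80): dot(t+[0,0,-.1656]+z*w+.031*(x*np.cos(q)+np.array([0,0,1])*np.sin(q)),c)
for w in(-.0095,.0095):
  for off in(.031,.046): dot(t+x*off+z*w-[0,0,.182],(255,0,255))
# hook model
ax=np.array([.5881,-.0234,.15]);ff=np.array([np.cos(np.radians(192.4)),np.sin(np.radians(192.4)),0]);vv=np.array([-ff[1],ff[0],0])
for u,r,c in((.1,.027,(255,255,0)),(.127,.02,(255,255,0)),(.138,.013,(0,255,255))):
  for q in np.linspace(0,6.28,60): dot(ax+ff*u+r*(vv*np.cos(q)+np.array([0,0,1])*np.sin(q)),c)
cv2.imwrite('pics/s13.png',im[:600])
E
```

```text
(no output)
```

View pics/s13.png

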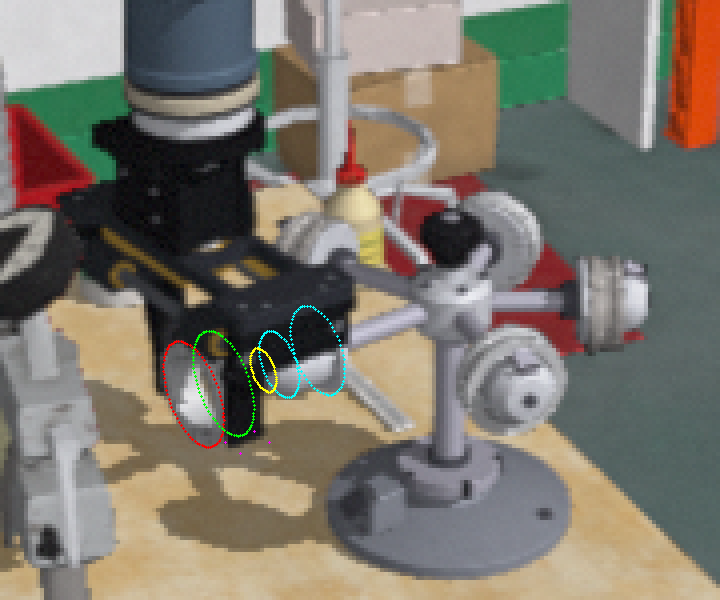

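Emit:
{"api": "play_rows", "payload": {
  "plan": [
    {"tx": 0.05, "ty": 0.05, "tz": 0.7, "turn": 0, "fingers": 1},
    {"tx": 0.05, "ty": 0.05, "tz": 1.4, "turn": 0, "fingers": 1},
    {"tx": 0.05, "ty": 0.05, "tz": 2.1, "turn": 0, "fingers": 1},
    {"tx": 0.05, "ty": 0.05, "tz": 2.7, "turn": 0, "fingers": 1},
    {"tx": 0.05, "ty": 0.05, "tz": 2.7, "turn": 0, "fingers": 1},
    {"tx": 0.05, "ty": 0.05, "tz": 2.7, "turn": 0, "fingers": 1}
  ]
}}

```text
time: 15.95
tool_pos: [0.443, -0.0547, 0.3146]
orientation: [-0.551, 0.551, -0.443, 0.443]
force: [0.2, -0.6, -3.4]
gripper_width: 0.712
```

```bash
python3 st.py; python3 - <<'E'
from h import *
p,d=grab('side')
cv2.imwrite('pics/s14.png',cv2.resize(p[180:290,260:380,::-1],None,fx=5,fy=5,interpolation=3))
E
python3 st.py
```

```text
t 15.95 tcp [ 0.443  -0.0547  0.3146] yaw 12.45 down [-0.001  0.    -1.   ] F [ 0.21 -0.62 -3.39] M [-0.012  0.029 -0.001] g 0.712 j [-0.374  0.446  1.959 -0.     0.738  0.979]
u mm 148.48 v -0.6 ringz 149.01 Fpush(on tool outward) -0.07 Fv 0.65 Fz -3.39
t 16.0 tcp [ 0.4429 -0.0547  0.3146] yaw 12.45 down [-0.001  0.    -1.   ] F [-1.11  0.05 -2.13] M [-0.01  -0.022  0.029] g 0.708 j [-0.374  0.446  1.959 -0.     0.738  0.979]
u mm 148.55 v -0.61 ringz 149.04 Fpush(on tool outward) 1.07 Fv -0.28 Fz -2.13
```

View pics/s14.png

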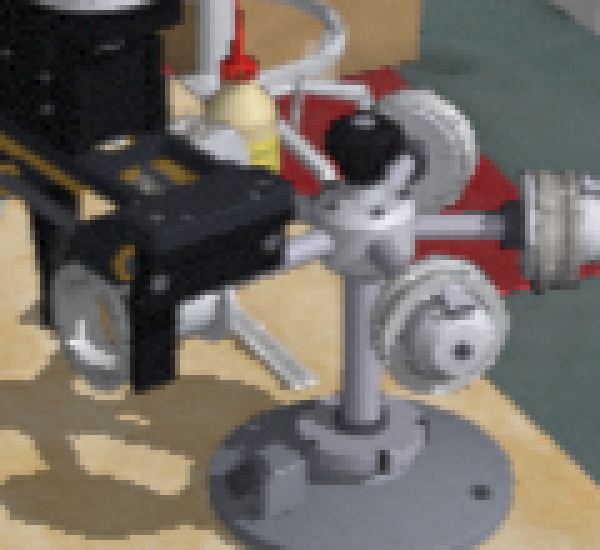

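Emit:
{"api": "play_rows", "payload": {
  "plan": [
    {"tx": 0.06, "ty": -0.05, "tz": 0.2, "turn": 0, "fingers": 1},
    {"tx": 0.06, "ty": -0.05, "tz": 0.4, "turn": 0, "fingers": 1},
    {"tx": 0.06, "ty": -0.05, "tz": 0.6, "turn": 0, "fingers": 1},
    {"tx": 0.06, "ty": -0.05, "tz": 0.6, "turn": 0, "fingers": 1}
  ]
}}

```text
time: 16.5
tool_pos: [0.4493, -0.0541, 0.3153]
orientation: [0.551, -0.551, 0.443, -0.443]
force: [0.2, -0.4, -3.0]
gripper_width: 0.708
```

```bash
python3 st.py
```

```text
t 16.5 tcp [ 0.4493 -0.0541  0.3153] yaw 12.45 down [ 0. -0. -1.] F [ 0.18 -0.41 -2.96] M [ 0.02  -0.016  0.012] g 0.708 j [-0.368  0.451  1.943 -0.     0.747  0.986]
u mm 142.12 v 0.19 ringz 149.67 Fpush(on tool outward) -0.09 Fv 0.44 Fz -2.96
```

Emit:
{"api": "play_rows", "payload": {
  "plan": [
    {"tx": 0, "ty": 0, "tz": 0.15, "turn": 0, "fingers": 1},
    {"tx": 0, "ty": 0, "tz": 0.3, "turn": 0, "fingers": 1},
    {"tx": 0, "ty": 0, "tz": 0.45, "turn": 0, "fingers": 1},
    {"tx": 0, "ty": 0, "tz": 0.6, "turn": 0, "fingers": 1}
  ]
}}

```text
time: 17.0
tool_pos: [0.4543, -0.0527, 0.3151]
orientation: [-0.551, 0.552, -0.444, 0.442]
force: [-4.4, -0.2, 0.7]
gripper_width: 0.706
```

```bash
python3 st.py
```

```text
t 17.0 tcp [ 0.4543 -0.0527  0.3151] yaw 12.46 down [-0.003  0.    -1.   ] F [-4.36 -0.16  0.7 ] M [-0.108  0.512 -0.085] g 0.706 j [-3.600e-01  4.560e-01  1.931e+00 -1.000e-03  7.570e-01  9.930e-01]
u mm 136.93 v -0.15 ringz 149.54 Fpush(on tool outward) 4.29 Fv -0.78 Fz 0.7
```

Emit:
{"api": "play_rows", "payload": {
  "plan": [
    {"tx": 0, "ty": 0, "tz": 0.15, "turn": 0, "fingers": 1},
    {"tx": 0, "ty": 0, "tz": 0.3, "turn": 0, "fingers": 1},
    {"tx": 0, "ty": 0, "tz": 0.45, "turn": 0, "fingers": 1},
    {"tx": 0, "ty": 0, "tz": 0.6, "turn": 0, "fingers": 1}
  ]
}}

```text
time: 17.5
tool_pos: [0.4611, -0.0515, 0.3153]
orientation: [0.551, -0.551, 0.443, -0.443]
force: [-0.2, 0.2, 0.6]
gripper_width: 0.711
```

```bash
python3 st.py
```

```text
t 17.5 tcp [ 0.4611 -0.0515  0.3153] yaw 12.43 down [ 0.001  0.    -1.   ] F [-0.17  0.19  0.58] M [-0.014  0.171 -0.014] g 0.711 j [-3.530e-01  4.620e-01  1.916e+00  1.000e-03  7.620e-01  1.001e+00]
u mm 130.04 v 0.14 ringz 149.74 Fpush(on tool outward) 0.13 Fv -0.22 Fz 0.58
```

Emit:
{"api": "play_rows", "payload": {
  "plan": [
    {"tx": 0, "ty": 0, "tz": 0.2, "turn": 0, "fingers": 1},
    {"tx": 0, "ty": 0, "tz": 0.4, "turn": 0, "fingers": 1},
    {"tx": 0, "ty": 0, "tz": 0.6, "turn": 0, "fingers": 1},
    {"tx": 0, "ty": 0, "tz": 0.8, "turn": 0, "fingers": 1},
    {"tx": 0, "ty": 0, "tz": 0.95, "turn": 0, "fingers": 1}
  ]
}}

```text
time: 18.12
tool_pos: [0.4703, -0.0495, 0.3153]
orientation: [0.551, -0.551, 0.443, -0.443]
force: [-1.7, -0.8, 0.4]
gripper_width: 0.711
```

```bash
python3 st.py
```

```text
t 18.12 tcp [ 0.4703 -0.0495  0.3153] yaw 12.44 down [ 0. -0. -1.] F [-1.69 -0.75  0.38] M [-0.039  0.26  -0.01 ] g 0.711 j [-0.342  0.471  1.895  0.     0.775  1.012]
u mm 120.63 v 0.18 ringz 149.68 Fpush(on tool outward) 1.81 Fv 0.37 Fz 0.38
```

Now small steps.

Emit:
{"api": "play_rows", "payload": {
  "plan": [
    {"tx": 0, "ty": 0, "tz": 0.1, "turn": 0, "fingers": 1},
    {"tx": 0, "ty": 0, "tz": 0.2, "turn": 0, "fingers": 1},
    {"tx": 0, "ty": 0, "tz": 0.3, "turn": 0, "fingers": 1},
    {"tx": 0, "ty": 0, "tz": 0.4, "turn": 0, "fingers": 1}
  ]
}}

```text
time: 18.62
tool_pos: [0.4741, -0.0486, 0.3152]
orientation: [-0.551, 0.551, -0.443, 0.443]
force: [-1.7, -0.1, 0.7]
gripper_width: 0.712
```

```bash
python3 st.py
```

```text
t 18.62 tcp [ 0.4741 -0.0486  0.3152] yaw 12.44 down [-0.  0. -1.] F [-1.68 -0.1   0.68] M [-0.103  0.249 -0.059] g 0.712 j [-0.337  0.475  1.886  0.     0.781  1.016]
u mm 116.79 v 0.11 ringz 149.64 Fpush(on tool outward) 1.67 Fv -0.26 Fz 0.68
```

Emit:
{"api": "play_rows", "payload": {
  "plan": [
    {"tx": 0, "ty": 0, "tz": 0.1, "turn": 0, "fingers": 1},
    {"tx": 0, "ty": 0, "tz": 0.2, "turn": 0, "fingers": 1}
  ]
}}

```text
time: 18.88
tool_pos: [0.4761, -0.0482, 0.3153]
orientation: [-0.551, 0.551, -0.443, 0.443]
force: [-2.0, -0.7, 1.2]
gripper_width: 0.709
```

```bash
python3 st.py
```

```text
t 18.88 tcp [ 0.4761 -0.0482  0.3153] yaw 12.45 down [-0.  0. -1.] F [-1.97 -0.65  1.23] M [-0.032  0.317  0.014] g 0.709 j [-0.335  0.477  1.881 -0.     0.783  1.019]
u mm 114.74 v 0.13 ringz 149.65 Fpush(on tool outward) 2.06 Fv 0.21 Fz 1.23
```

Emit:
{"api": "play_rows", "payload": {
  "plan": [
    {"tx": 0, "ty": 0, "tz": 0.05, "turn": 0, "fingers": 1},
    {"tx": 0, "ty": 0, "tz": 0.1, "turn": 0, "fingers": 1}
  ]
}}

```text
time: 19.12
tool_pos: [0.477, -0.048, 0.3153]
orientation: [-0.551, 0.551, -0.443, 0.443]
force: [-1.6, 0.2, 1.5]
gripper_width: 0.705
```

```bash
python3 st.py
```

```text
t 19.12 tcp [ 0.477  -0.048   0.3153] yaw 12.45 down [-0. -0. -1.] F [-1.6   0.21  1.55] M [-0.066  0.246  0.01 ] g 0.705 j [-0.334  0.478  1.879 -0.     0.785  1.02 ]
u mm 113.8 v 0.12 ringz 149.66 Fpush(on tool outward) 1.52 Fv -0.55 Fz 1.55
```

Emit:
{"api": "play_rows", "payload": {
  "plan": [
    {"tx": 0, "ty": 0, "tz": 0.05, "turn": 0, "fingers": 1},
    {"tx": 0, "ty": 0, "tz": 0.1, "turn": 0, "fingers": 1}
  ]
}}

```text
time: 19.38
tool_pos: [0.478, -0.0477, 0.3153]
orientation: [0.551, -0.551, 0.443, -0.443]
force: [-2.1, -1.3, 2.0]
gripper_width: 0.71
```

```bash
python3 st.py
```

```text
t 19.38 tcp [ 0.478  -0.0477  0.3153] yaw 12.44 down [ 0.  0. -1.] F [-2.12 -1.33  1.99] M [-0.048  0.25  -0.077] g 0.71 j [-0.333  0.479  1.877  0.     0.786  1.021]
u mm 112.75 v 0.12 ringz 149.66 Fpush(on tool outward) 2.35 Fv 0.85 Fz 1.99
```

Emit:
{"api": "play_rows", "payload": {
  "plan": [
    {"tx": 0, "ty": 0, "tz": 0.05, "turn": 0, "fingers": 1},
    {"tx": 0, "ty": 0, "tz": 0.1, "turn": 0, "fingers": 1}
  ]
}}

```text
time: 19.62
tool_pos: [0.4798, -0.0477, 0.3155]
orientation: [0.552, -0.551, 0.442, -0.444]
force: [1.8, 0.5, -0.0]
gripper_width: 0.71
```

```bash
python3 st.py
```

```text
t 19.62 tcp [ 0.4798 -0.0477  0.3155] yaw 12.43 down [ 0.003 -0.001 -1.   ] F [ 1.79  0.49 -0.05] M [ 0.009 -0.19   0.039] g 0.71 j [-0.331  0.48   1.873  0.     0.786  1.022]
u mm 111.0 v 0.47 ringz 149.9 Fpush(on tool outward) -1.85 Fv -0.1 Fz -0.05
```

Emit:
{"api": "play_rows", "payload": {
  "plan": [
    {"tx": 0, "ty": 0, "tz": 0.05, "turn": 0, "fingers": 1},
    {"tx": 0, "ty": 0, "tz": 0.05, "turn": 0, "fingers": 1}
  ]
}}

```text
time: 19.88
tool_pos: [0.4799, -0.0475, 0.3153]
orientation: [0.551, -0.551, 0.442, -0.443]
force: [2.9, 0.3, -1.5]
gripper_width: 0.708
```

```bash
python3 st.py
```

```text
t 19.88 tcp [ 0.4799 -0.0475  0.3153] yaw 12.44 down [ 0.002 -0.    -1.   ] F [ 2.86  0.27 -1.54] M [ 0.059 -0.432 -0.009] g 0.708 j [-0.331  0.48   1.873  0.     0.787  1.023]
u mm 110.85 v 0.34 ringz 149.67 Fpush(on tool outward) -2.85 Fv 0.35 Fz -1.54
```

Emit:
{"api": "play_rows", "payload": {
  "plan": [
    {"tx": 0, "ty": 0, "tz": 0.05, "turn": 0, "fingers": 1},
    {"tx": 0, "ty": 0, "tz": 0.05, "turn": 0, "fingers": 1}
  ]
}}

```text
time: 20.12
tool_pos: [0.4801, -0.0473, 0.3152]
orientation: [0.551, -0.551, 0.443, -0.443]
force: [2.7, 0.0, -1.5]
gripper_width: 0.71
```

```bash
python3 st.py
```

```text
t 20.12 tcp [ 0.4801 -0.0473  0.3152] yaw 12.44 down [ 0. -0. -1.] F [ 2.73  0.02 -1.49] M [ 0.007 -0.376 -0.012] g 0.71 j [-0.33   0.481  1.872  0.     0.788  1.023]
u mm 110.67 v 0.17 ringz 149.64 Fpush(on tool outward) -2.68 Fv 0.56 Fz -1.49
```

Emit:
{"api": "play_rows", "payload": {
  "plan": [
    {"tx": 0, "ty": 0, "tz": 0.05, "turn": 0, "fingers": 1},
    {"tx": 0, "ty": 0, "tz": 0.1, "turn": 0, "fingers": 1}
  ]
}}

```text
time: 20.38
tool_pos: [0.4806, -0.047, 0.3151]
orientation: [-0.551, 0.551, -0.443, 0.442]
force: [2.3, -0.4, -1.9]
gripper_width: 0.708
```

```bash
python3 st.py
```

```text
t 20.38 tcp [ 0.4806 -0.047   0.3151] yaw 12.45 down [-0.001  0.    -1.   ] F [ 2.34 -0.45 -1.9 ] M [-0.023 -0.166  0.038] g 0.708 j [-0.329  0.482  1.871 -0.     0.79   1.024]
u mm 110.09 v -0.01 ringz 149.51 Fpush(on tool outward) -2.19 Fv 0.94 Fz -1.9
```

Emit:
{"api": "play_rows", "payload": {
  "plan": [
    {"tx": 0, "ty": 0, "tz": 0.05, "turn": 0, "fingers": 1},
    {"tx": 0, "ty": 0, "tz": 0.1, "turn": 0, "fingers": 1},
    {"tx": 0, "ty": 0, "tz": 0.1, "turn": 0, "fingers": 1}
  ]
}}

```text
time: 20.75
tool_pos: [0.4814, -0.0467, 0.315]
orientation: [-0.551, 0.551, -0.443, 0.442]
force: [-0.3, -0.6, -1.3]
gripper_width: 0.709
```

```bash
python3 st.py
```

```text
t 20.75 tcp [ 0.4814 -0.0467  0.315 ] yaw 12.45 down [-0.002  0.    -1.   ] F [-0.28 -0.64 -1.3 ] M [-0.014  0.018 -0.029] g 0.709 j [-0.328  0.483  1.869 -0.     0.792  1.025]
u mm 109.19 v -0.1 ringz 149.43 Fpush(on tool outward) 0.42 Fv 0.57 Fz -1.3
```

Emit:
{"api": "play_rows", "payload": {
  "plan": [
    {"tx": 0, "ty": 0, "tz": 0.05, "turn": 0, "fingers": 1},
    {"tx": 0, "ty": 0, "tz": 0.1, "turn": 0, "fingers": 1}
  ]
}}

```text
time: 21.0
tool_pos: [0.4825, -0.0466, 0.3151]
orientation: [-0.551, 0.552, -0.443, 0.442]
force: [-1.4, -0.5, -2.3]
gripper_width: 0.712
```

```bash
python3 st.py
```

```text
t 21.0 tcp [ 0.4825 -0.0466  0.3151] yaw 12.46 down [-0.002  0.    -1.   ] F [-1.36 -0.48 -2.31] M [-0.134  0.227 -0.025] g 0.712 j [-3.270e-01  4.840e-01  1.866e+00 -1.000e-03  7.930e-01  1.026e+00]
u mm 108.14 v -0.0 ringz 149.54 Fpush(on tool outward) 1.43 Fv 0.18 Fz -2.31
```

Emit:
{"api": "play_rows", "payload": {
  "plan": [
    {"tx": 0, "ty": 0, "tz": 0.05, "turn": 0, "fingers": 1},
    {"tx": 0, "ty": 0, "tz": 0.05, "turn": 0, "fingers": 1}
  ]
}}

```text
time: 21.25
tool_pos: [0.4826, -0.0465, 0.3151]
orientation: [-0.551, 0.552, -0.444, 0.442]
force: [-3.5, -1.6, -0.8]
gripper_width: 0.71
```

```bash
python3 st.py
```

```text
t 21.25 tcp [ 0.4826 -0.0465  0.3151] yaw 12.46 down [-0.003  0.    -1.   ] F [-3.52 -1.64 -0.78] M [-0.304  0.603 -0.004] g 0.71 j [-3.270e-01  4.840e-01  1.865e+00 -1.000e-03  7.950e-01  1.027e+00]
u mm 107.98 v -0.05 ringz 149.5 Fpush(on tool outward) 3.79 Fv 0.85 Fz -0.78
```

Emit:
{"api": "play_rows", "payload": {
  "plan": [
    {"tx": 0, "ty": 0, "tz": 0.05, "turn": 0, "fingers": 1},
    {"tx": 0, "ty": 0, "tz": 0.08, "turn": 0, "fingers": 1},
    {"tx": 0, "ty": 0, "tz": 0.08, "turn": 0, "fingers": 1}
  ]
}}

```text
time: 21.62
tool_pos: [0.4829, -0.0464, 0.315]
orientation: [-0.55, 0.552, -0.444, 0.442]
force: [-5.3, -1.2, -0.3]
gripper_width: 0.708
```

```bash
python3 st.py;python3 - <<'E'
from h import *
p,d=grab('side')
cv2.imwrite('pics/s15.png',cv2.resize(p[180:290,260:380,::-1],None,fx=5,fy=5,interpolation=3))
E
```

```text
t 21.62 tcp [ 0.4829 -0.0464  0.315 ] yaw 12.46 down [-0.004  0.    -1.   ] F [-5.34 -1.22 -0.33] M [-0.414  0.863 -0.071] g 0.708 j [-0.326  0.485  1.864 -0.002  0.797  1.028]
u mm 107.67 v -0.13 ringz 149.43 Fpush(on tool outward) 5.48 Fv 0.05 Fz -0.33
```

View pics/s15.png

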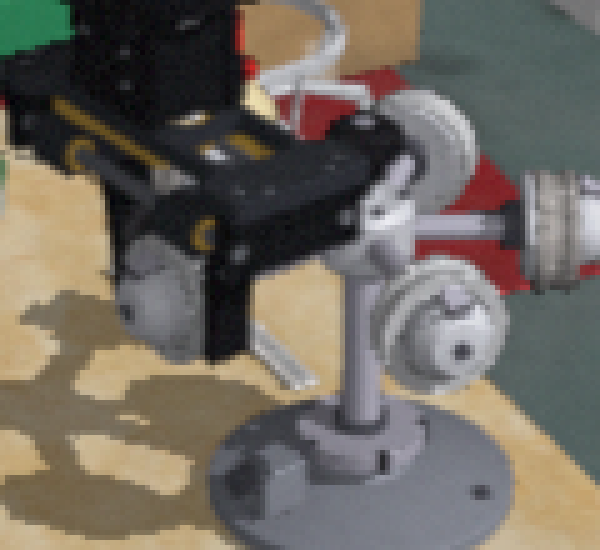

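Emit:
{"api": "play_rows", "payload": {
  "plan": [
    {"tx": 0, "ty": 0.1, "tz": -0.08, "turn": 0, "fingers": 1},
    {"tx": 0, "ty": 0.2, "tz": -0.08, "turn": 0, "fingers": 1},
    {"tx": 0, "ty": 0.2, "tz": -0.08, "turn": 0, "fingers": 1}
  ]
}}

```text
time: 22.05
tool_pos: [0.4826, -0.0464, 0.313]
orientation: [-0.551, 0.552, -0.444, 0.442]
force: [-4.9, -1.3, -0.3]
gripper_width: 0.713
```

```bash
python3 st.py
```

```text
t 22.05 tcp [ 0.4826 -0.0464  0.313 ] yaw 12.45 down [-0.003  0.001 -1.   ] F [-4.88 -1.3  -0.34] M [-0.206  0.807 -0.065] g 0.713 j [-0.327  0.488  1.867 -0.     0.789  1.027]
u mm 107.94 v -0.17 ringz 147.36 Fpush(on tool outward) 5.04 Fv 0.22 Fz -0.34
```

Resting against the shoulder under light pressure. Release.

Emit:
{"api": "play_rows", "payload": {
  "plan": [
    {"tx": 0, "ty": 0, "tz": 0, "turn": 0, "fingers": 0},
    {"tx": 0, "ty": 0, "tz": 0, "turn": 0, "fingers": 0},
    {"tx": 0, "ty": 0, "tz": 0, "turn": 0, "fingers": 0},
    {"tx": 0, "ty": 0, "tz": 0, "turn": 0, "fingers": 0},
    {"tx": 0, "ty": -3, "tz": 0, "turn": 0, "fingers": 0},
    {"tx": 0, "ty": -7, "tz": 0, "turn": 0, "fingers": 0},
    {"tx": 0, "ty": -12, "tz": 0, "turn": 0, "fingers": 0},
    {"tx": 0, "ty": -16, "tz": -3, "turn": 0, "fingers": 0},
    {"tx": 0, "ty": -18, "tz": -6, "turn": 0, "fingers": 0},
    {"tx": 0, "ty": -18, "tz": -8, "turn": 0, "fingers": 0}
  ]
}}

```text
time: 23.3
tool_pos: [0.4043, -0.0639, 0.4946]
orientation: [0.552, -0.551, 0.441, -0.444]
force: [-0.1, -0.9, -0.8]
gripper_width: 0.999
```

```bash
python3 st.py;python3 - <<'E'
from h import *
p,d=grab('side','s16f.png')
cv2.imwrite('pics/s16.png',cv2.resize(p[180:290,260:380,::-1],None,fx=5,fy=5,interpolation=3))
p,d2=grab('top','t16.png')
cv2.imwrite('pics/t16c.png',cv2.resize(p[170:290,255:380,::-1],None,fx=4.5,fy=4.5,interpolation=3))
f=np.radians(192.4);ff=np.array([np.cos(f),np.sin(f)]);vv=np.array([-ff[1],ff[0]])
for n,dd in(('side',d),('top',d2)):
  S=cloud(n,dd.astype(float)).reshape(-1,3);S=S[np.isfinite(S[:,0])];e=S[:,:2]-[.5881,-.0234];u=e@ff;v=e@vv
  m=(abs(v)<.035)&(u>.06)&(u<.15)&(S[:,2]>.1)&(S[:,2]<.19)
  for a in np.arange(.08,.145,.005):
    k=m&(u>=a)&(u<a+.005)
    if k.sum():print(n,round(a,3),k.sum(),v[k].min().round(4),v[k].max().round(4),S[k,2].min().round(3),S[k,2].max().round(3))
E
```

```text
t 23.3 tcp [ 0.4043 -0.0639  0.4946] yaw 12.44 down [ 0.004 -0.002 -1.   ] F [-0.14 -0.86 -0.79] M [0.012 0.03  0.036] g 0.999 j [-0.431  0.109  1.81   0.     1.218  0.922]
u mm 188.19 v 0.09 ringz 328.98 Fpush(on tool outward) 0.32 Fv 0.81 Fz -0.79
side 0.08 7 -0.0025 0.0079 0.147 0.157
side 0.085 2 0.0104 0.0104 0.156 0.159
side 0.095 16 -0.0064 0.0281 0.15 0.177
side 0.1 52 -0.0135 0.032 0.121 0.179
side 0.105 62 -0.0179 0.0331 0.125 0.179
side 0.11 40 -0.0053 0.0314 0.123 0.178
side 0.115 95 -0.0245 0.0334 0.117 0.179
side 0.12 81 -0.0268 0.0335 0.119 0.177
side 0.125 45 -0.0069 0.0221 0.137 0.177
side 0.13 50 -0.0145 0.0202 0.135 0.174
side 0.135 66 -0.0127 0.0163 0.137 0.173
```

View pics/s16.png

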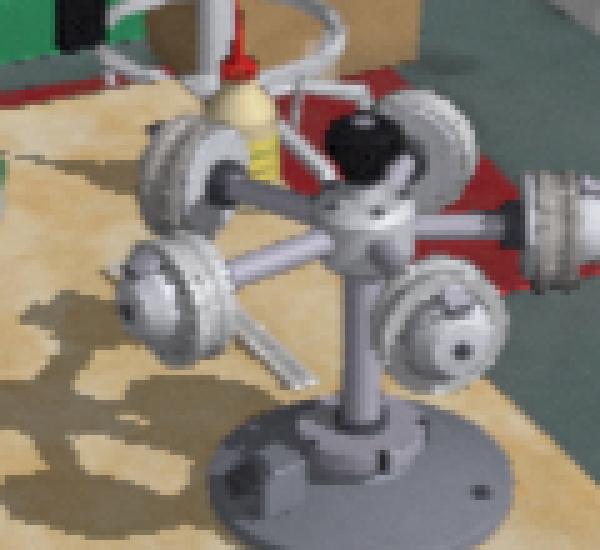

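View pics/t16c.png

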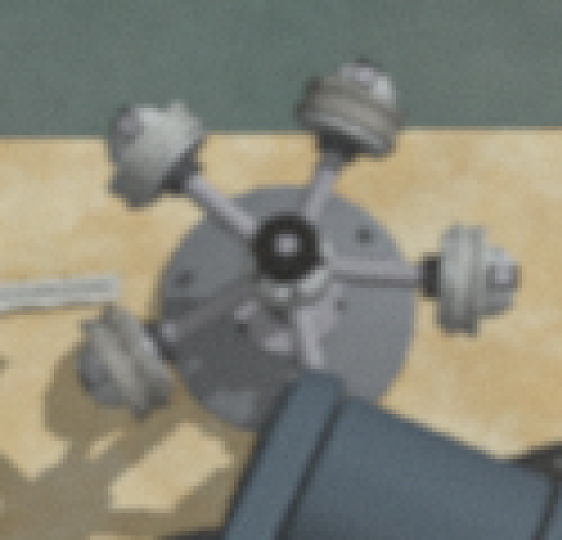

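View pics/s16f.png

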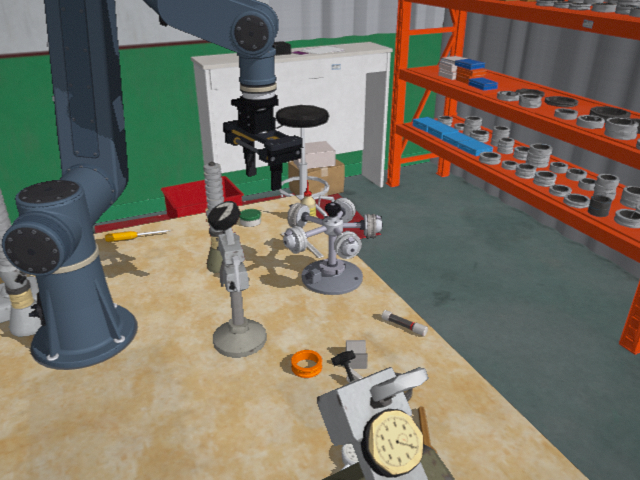

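```bash
python3 -c "
from station import job;print(job.close_job())"
```

```text
the job is handed in; nothing more can be done
None
```

The ring is back on the empty hook at the front station, and the job was handed in at about 23.5 s of the 72 s allowed.

**What I did:** I turned the carousel 72° by its knob until the empty hook sat at the front above the plunger. I then took the ring from the V-block and slid it on by feel.

**What the forces showed:**
- **Keeper ramp:** it took about 4 N. The load dropped when the keeper snapped up, with the ring centre about 112 mm from the axis.
- **Shoulder:** the ring stopped at about 108 mm from the axis, under about 5.5 N. That is 10.5 mm from the front mark, within the 16 mm allowed, and the highest push I read was 5.5 N.

**Last checks:** After I let go, the side picture shows the ring against the shoulder with the keeper up in front of it. The other rings, the V-block and the bench items I could see were in place, and the gripper was clear of everything.

**What I could not fully confirm:**
- The arm hid the front hook in the last top picture, so the seating was confirmed only by force and the side camera.
- The side camera reads about 2–3 mm off sideways, so I relied on the top camera for alignment.
- The travel from the snap to the stop measured about 4 mm, at the upper end of the stated 2 to 4 mm.

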